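# Clip the model into the paint turner and hold its speed dial on the third notch

### The job

Take the rod that carries the freshly primed model aeroplane from its wooden rack by the bare metal, without touching the model, and press it down past the sprung jaws until it sits fully home in both fork clips of the turner stand, with the model over the drip tray and the knob above the drive roller, and let go of it. Then press the finger bar of the spring-return speed dial down past the first two notches to the third, at the bottom of its travel, and hold it there: finish while still pressing it, because it springs back when released. Leave the other things on the table where they are.

Things in the scene. Friction and masses are not known exactly. Their poses are not given: they have to be found in the camera images.
- rod: Aluminium rod, 10 mm diameter, about 100 g, black knob (24 mm dia.) on one end, grey model aeroplane on the other. Origin: on its axis, mid-way along the bare part, near the balance point; x axis along the rod to the model. Bare from x = -85 to +83 mm, knob -111 to -85, model beyond +83. Starts level on the rack, origin 65 mm above the table. Grip the bare middle from above, lift straight up.
- rack: Fixed wooden rack where the rod lies. Origin: centre of its underside; x axis along the rod. Base board 130 x 80 mm, 14 mm high; two notched posts 9 mm thick and 44 mm wide at x = -52 and +52 mm, 72 mm high. The rod's origin may lie up to 12 mm off lengthwise. Between the posts all is free above the board.
- model: Freshly primed grey model aeroplane fixed on the rod's end, 95 mm long, 78 mm wingspan; the robot must not touch it. Same origin and axes as rod: tail at x = +83 mm, nose tip at +178 mm.
- nose (a point): Tip of the model's nose, on the rod's axis, 178 mm from the rod's origin.
- seat (a point): Where the rod's origin belongs in the turner stand: on the axis of the seated rod, 85 mm above the table, mid-way between the two fork clips (8 mm thick posts at x = -45 and +45 mm; 80 mm free for fingers between them, down to 70 mm below this point). x axis along the seated rod, from the drive roller (under the knob) to the drip tray (under the model); y level, towards the hinged jaws; z up.
- stand: The fixed turner stand, grey base plate 320 x 95 x 12 mm. Origin: on the table under seat, same axes. Drip tray at x = 72 to 188 mm, drive roller at x = -98 mm, its top 71 mm high. Each fork slot is open at the top and 13 mm wide (y = -6.5 to +6.5 mm), floor 80 mm high; on the -y side a fixed prong flares outwards from 94 mm high to y = -16 mm at 112 mm high.
- jaw_near (a joint): Sprung steel jaw on the +y side of the clip at x = -45 mm: 0 = closed, grows to 0.5 rad as it is pushed outwards (+y), springs back. Its sloping nose reaches from y = +14 mm at 119 mm high down to a lip at y = +1 mm, 94 mm high, over the slot. A level rod pushed straight down at y = 0 moves both jaws aside (up to about 15 N in all) and they snap back over it once it is on the slot floor.
- jaw_far (a joint): The same for the jaw of the clip at x = +45 mm.
- dial_axis (a point): Centre of the round dial (60 mm dia.) on the side of the grey speed-control box, 100 mm above the table. Its y axis is the dial's turning axis, level; x level, z up. The dial's arm points along -x, from 0.5 rad above level at rest to 0.34 rad below level at the third notch. The box (90 x 60 mm, 125 mm high) is fixed and lies at x = -40 to +50 mm, y = +25 to +85 mm.
- dial (a joint): Angle of the spring-return dial: 0 = up, at rest; grows to the end stop at 0.91 rad as its bar is pressed down. Notches: first 0.28, second 0.56, third 0.84. The bar's centre is 85 mm x sin(0.5 - angle) above and 85 mm x cos(0.5 - angle) along -x from dial_axis. Pressing takes 3 to 12 N with a bump before each notch; no notch keeps it, it springs right up when let go.
- bar: The dial's finger bar: black rubber cylinder, 20 mm dia., 44 mm long, at the end of the dial's steel arm, 85 mm from the dial's axis. Origin: its centre; top 10 mm higher; y axis along the bar, level. Centre 141 mm above the table at rest, 72 mm at the third notch, 67 mm at the end stop. Press it straight down from above.
- jar_a: small glass paint jar, 32 mm across, 42 mm tall; a bystander, leave in place. Origin: middle of its underside.
- jar_b: small glass paint jar, 32 mm across, 42 mm tall; a bystander, leave in place. Origin: middle of its underside.
- jar_c: small glass paint jar, 32 mm across, 42 mm tall; a bystander, leave in place. Origin: middle of its underside.
- glue: white glue bottle, 34 mm across, 75 mm tall; a bystander, leave in place. Origin: middle of its underside.
- brush: paint brush lying flat, 170 mm long; a bystander, leave in place. Origin: middle of its underside.
- sander: cork sanding block 75 x 35 x 24 mm; a bystander, leave in place. Origin: middle of its underside.
Mind the look-alikes: they are no part of the job. Of the things that look like the part that bears dial_axis, the larger one is meant.

How it is judged:
On the way, in this order (a step that is already met when the one before it is completed fails the run):
1. the rod is home in both clips, jaws closed over it, and released (x of rod in the frame of seat between -0.02 and 0.02 m and y of rod in the frame of seat between -0.004 and 0.004 m and z of rod in the frame of seat between -0.003 and 0.003 m and angle between the x axis of rod and the x axis of seat, either way round below 0.06 rad and x of nose in the frame of seat above 0.1 m and value of joint each of jaw_near, jaw_far below 0.06 rad and contact force between the fingers and rod below 0.2 N), for 0.2 s.
2. the dial is pressed to its third notch (value of joint dial above 0.76 rad), for 0.3 s.
At the end, for the whole second after the job is handed in: Rod home in both clips (20 mm lengthwise, 4 mm sideways, 3 mm in height, 0.06 rad), model end over the tray, jaws shut within 0.06 rad, fingers off the rod; dial at its third notch (above 0.76 rad) with the robot still pressing its bar with over 2 N (all of step 1 and value of joint dial above 0.76 rad and contact force between any of the fingers, the arm and bar above 2 N); the arm keeps its last pose, push and grip.
It fails at once if the robot touched the freshly primed model (contact force between the arm and model above 0.5 N).
It fails at once if the fingers touched the freshly primed model (contact force between the fingers and model above 0.5 N).
It fails at once if a bystander was moved by more than 30 mm (distance of any of jar_a, jar_b, jar_c, glue, brush, sander from where it was at the start of the episode above 0.03 m).
It also fails if it takes over 58 s, if anything falls off the work surface, if the arm or the gripper's body presses on something with over 40 N, if the wrist force passes 120 N, or if a joint passes its speed limit or range.

### The arm

A 7-joint arm with a two-finger parallel gripper is mounted at the origin on the work surface. World frame = base frame: x ahead of the robot, y to its left, z up, the work surface at z = 0. Lengths are in m, angles in rad, forces in N, time in s.
With the tool pointing down it reaches from about 0.4 to 0.85 m from the base axis. Payload 10.4 kg.
Tool frame: the origin (TCP) lies between the finger pads; the fingertips stand 8 mm ahead of it and the grasp point (between the pads) lies 11 mm behind it; z points along the fingers, x is the direction in which the jaws open and shut, and the axes are right-handed (so a half turn about z gives the same grasp; the last joint's range is limited). The gripper opens to 87 mm and grips with 3 to 60 N. Pads are 19 mm wide; open, the fingers measure 117 mm over their backs; the gripper's body (75 mm by 190 mm) begins 51 mm behind the grasp point.
Start: joints at [-1.187, 0.332, -0.065, 1.46, 0.022, 1.35, -0.088], TCP at [0.247, 0.574, 0.231] pointing down, gripper open.
Joint ranges: [-2.6, 2.6], [-0.5, 2.12], [-1.47, 1.34], [0.16, 2.42], [-1.27, 4.41], [0.06, 2.06], [-2.6, 2.6]. Speed limits (rad/s): [2.22, 2.22, 2.79, 2.79, 3.14, 3.14, 3.14].

### API

Orientations are given as a unit quaternion [x, y, z, w].
In Python, from bench import r, viewer gives the robot as it stands.
- The arm moves only by the tool apply_moves, never from a script. Its argument "increments" is a list of rows, each an object with "grip": the closure in counts, from 0 (fully open) to 255 (shut); "xyz": the shift along the tool's x, y, z in mm, a list of three; "rotation": the turn, a rotation vector about the tool's x, y, z in degrees, a list of three. A call has 1 to 5 rows; each row is the pose to reach, as a shift and turn from the pose measured when the call began, along the tool's axes at that moment; what a row does not reach only later rows make up. A row lasts 1/8 s, in which the tool goes at most 62.5 mm and 10.7 degrees, less where a joint would pass 70% of its speed; a pose out of reach is approached as far as the arm can. A call with a gripper value outside its range is refused whole. The fingers move at their own pace and stop on an object; "squeeze" is the grip in N (left out, the last holds). Time passes only in rows, so rows that repeat a pose let the fingers close. It gives the time, the measured TCP pose, the force and the opening at its end, in the units of the state.
- r.read_state(): the state, without advancing time (a new reading comes with each control period).
- viewer.camera(name): name is "side" or "top"; returns a dict with "img" (480x640x3 uint8, blue, green, red), "range_z" (480x640 float32, m along the optical axis (not along the pixel's ray), 0 where there is no reading), "vertical_fov" (degrees; the focal length in pixels is half the picture's height over the tangent of half this angle, whatever the lens; pixels are square), "cx", "cy" (the principal point, pixels), "rvec" (rotation vector, rad) and "tvec" (3), from world to camera coordinates, as OpenCV has them. Camera axes: x right, y down, z forward; pixel columns grow to the right and rows downward; lengths in m; the calibration is good to about 2 mm. A picture is of the moment at which its call begins.
- r.close_job(): hands the job in, once; it reports no verdict.
The state is a dict: "time": time; "joint_positions": joint angles; "joint_vel": joint speeds; "joint_torque": joint torques, N m; "ee_pos": TCP position; "eef_rot": TCP orientation; "ft_force": force on the tool from outside, world axes, zero at the start; "torque": the same for the moment, N m; "width": finger opening in m.
Only numpy, scipy, OpenCV 4.12 (cv2) and the standard library are available. Lean on these libraries where they do the work, as an engineer would, in place of code of your own. Each camera call takes 0.05 s, during which the arm holds its last target.

## Working session

There is one attempt and no reset: what is moved stays moved. The work goes in short steps, Python scripts to look and compute and a tool call to move; the robot and the scene stay as the last step left them, time stands still between calls to the robot, and variables do not carry over. Pictures are saved under pics/ and viewed, and the job is handed in when it is done.

Besides the shell and the picture viewer there is one more tool, called after "Call:" as name(argument=value, ...), one argument or row to a line, values as JSON. apply_moves: Moves the arm, as the interface text tells. Its arguments: {"type":"object","properties":{"increments":{"type":"array","items":{"type":"object","properties":{"grip":{"type":"number"},"xyz":{"type":"array","items":{"type":"number"}},"rotation":{"type":"array","items":{"type":"number"}}}}},"squeeze":{"type":"number"}},"required":["increments"]}

```bash
ls; mkdir -p pics
cat > h.py <<'E'
import numpy as np, cv2
from bench import r, viewer
def cam(n):
    c=viewer.camera(n); c['R']=cv2.Rodrigues(np.array(c['rvec'],float))[0]; c['t']=np.array(c['tvec'],float).reshape(3)
    c['f']=240/np.tan(np.radians(c['vertical_fov'])/2); return c
def unproj(c,u,v,z=None):
    z=c['range_z'][int(round(v)),int(round(u))] if z is None else z
    p=np.array([(u-c['cx'])*z/c['f'],(v-c['cy'])*z/c['f'],z]); return c['R'].T@(p-c['t'])
def ray_plane(c,u,v,h):
    d=c['R'].T@np.array([(u-c['cx'])/c['f'],(v-c['cy'])/c['f'],1.]); o=-c['R'].T@c['t']
    return o+d*(h-o[2])/d[2]
def cloud(c):
    v,u=np.mgrid[0:480,0:640]; z=c['range_z'].astype(float)
    p=np.stack([(u-c['cx'])*z/c['f'],(v-c['cy'])*z/c['f'],z],-1)
    P=(p-c['t'])@c['R']; P[z==0]=np.nan; return P
def proj(c,P):
    q=c['R']@np.array(P)+c['t']; return q[0]/q[2]*c['f']+c['cx'],q[1]/q[2]*c['f']+c['cy']
E
python3 - <<'E'
from h import *
for n in('side','top'):
    c=cam(n); cv2.imwrite(f'pics/{n}0.png',c['img']); print(n,c['f'],c['cx'],c['cy'],-c['R'].T@c['t'],c['R'].tolist(),(c['range_z']==0).mean())
    np.savez(f'{n}0.npz',**{k:np.array(v) for k,v in c.items()})
print(r.read_state())
E
```

```text
pics
side 616.0262151283349 323.20896961919004 240.94762933631426 [0.41901931 1.01626326 0.95890045] [[-0.9877180573068619, -0.1546660216602882, 0.022168919994845146], [-0.11330390157088649, 0.6113090941537718, -0.7832390550104797], [0.1075884062470183, -0.7761311829508422, -0.6213252945861392]] 0.0040071614583333335
top 531.5515502407548 324.2714278077994 241.00497135922225 [ 0.49555849 -0.06637928  1.36852399] [[-0.007336294576071212, -0.9999648489185257, -0.00405952081452984], [-0.9987441254241473, 0.0075284250305237554, -0.04953276438192695], [0.04956158504980254, 0.0036910356148757775, -0.9987642492317398]] 0.003951822916666667
{'time': 0.1, 'joint_positions': array([-1.18663828,  0.33279704, -0.06473516,  1.46083992,  0.02159519,
        1.3499096 , -0.08847792]), 'joint_vel': array([ 0.00023616, -0.00038557,  0.00167392, -0.00103525, -0.00078565,
        0.00022042,  0.00130929]), 'joint_torque': array([ 1.15095034e-03, -6.24542642e+01,  2.43587483e-02, -3.90719068e+01,
       -6.15755143e-02,  3.65308486e-02,  1.00693594e-04]), 'ee_pos': array([0.24712125, 0.5737068 , 0.22984916]), 'eef_rot': array([ 8.35334146e-01,  5.49742184e-01, -5.14171967e-04,  3.62788922e-04]), 'ft_force': array([-1.02977265,  0.68111124, -0.38340955]), 'torque': array([ 0.02628032,  0.03830285, -0.02961179]), 'width': 0.08723576196647373}
```

View pics/side0.png

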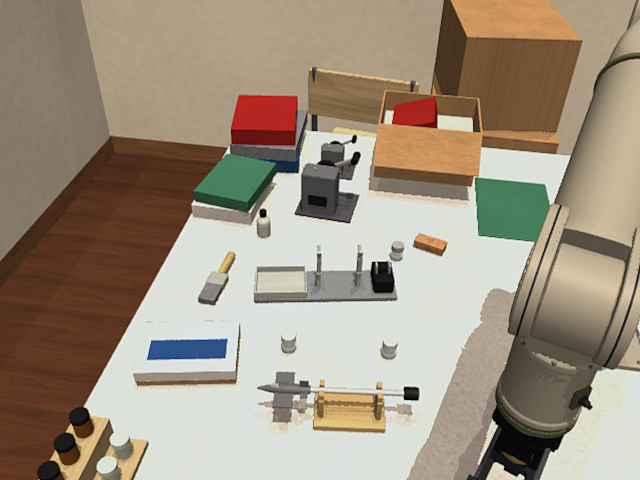

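View pics/top0.png

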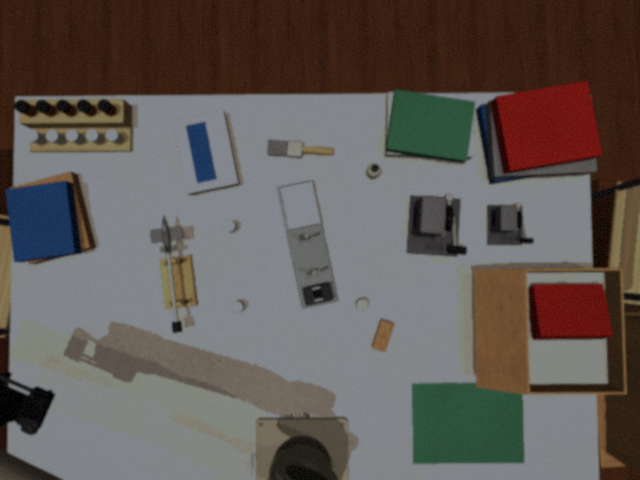

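The side view shows the rod and rack at (350,395), the turner stand at (325,275), and two speed boxes: a large one at (322,190) and a small one at (337,155). In the top view the boxes are at (430,220) and (508,222). The larger one fits the description. I'll enlarge it to confirm.

Run:
```python
import cv2,numpy as np
s=cv2.imread('pics/side0.png');t=cv2.imread('pics/top0.png')
def z(i,a,b,c,d,k): return cv2.resize(i[b:d,a:c],None,fx=k,fy=k,interpolation=cv2.INTER_CUBIC)
cv2.imwrite('pics/c1.png',z(s,290,125,370,225,6))
cv2.imwrite('pics/c2.png',cv2.convertScaleAbs(z(t,395,175,545,270,5),alpha=1.5))
cv2.imwrite('pics/c3.png',z(s,245,235,425,435,3))
cv2.imwrite('pics/c4.png',cv2.convertScaleAbs(z(t,140,170,350,340,3.5),alpha=1.3))
```

```text
(no output)
```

View pics/c1.png

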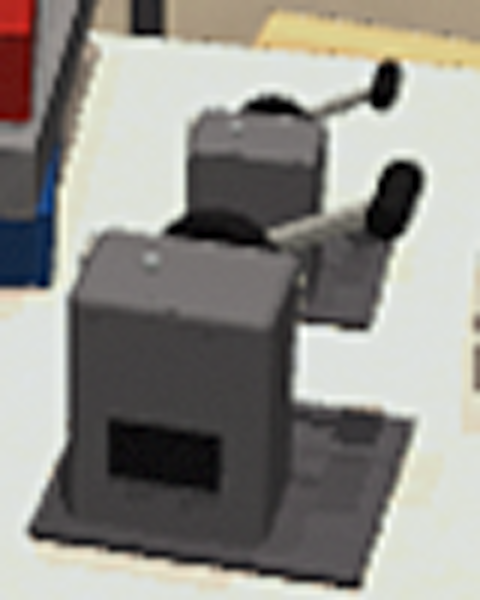

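View pics/c2.png

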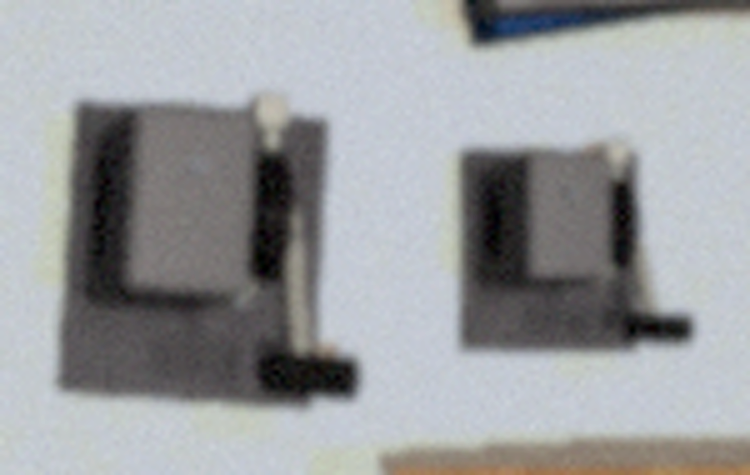

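View pics/c3.png

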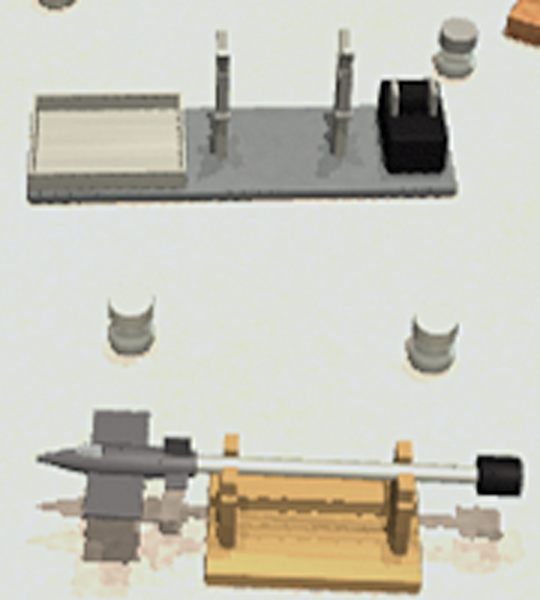

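View pics/c4.png

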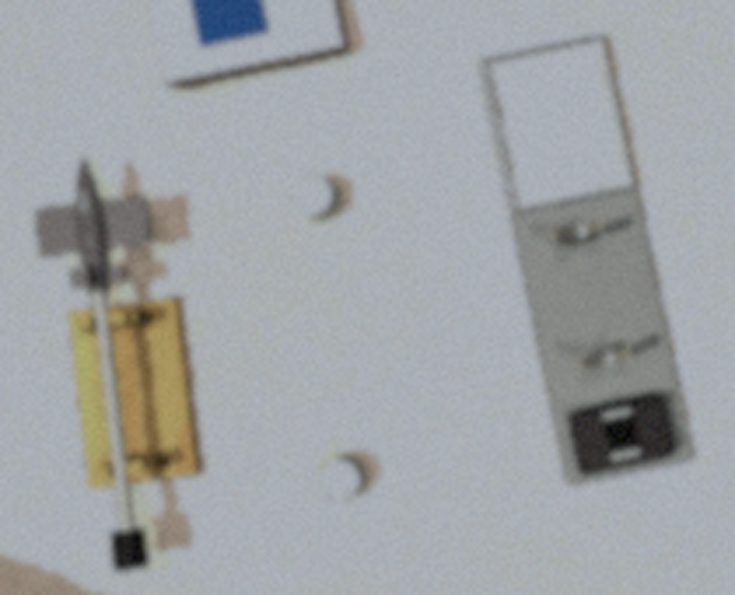

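The crops confirm it. The large box (crop 1 left, top view (430,220)) has a 20 mm bar with its arm pointing towards -x, and the twin at (508,222) is a smaller copy. The rod has its model at the far end (+x). Next I measure everything in both views.

```bash
cat > m.py <<'E'
from h import *
C={n:dict(np.load(f'{n}0.npz')) for n in('side','top')}
def rect(P2):
    (c,s,a)=cv2.minAreaRect((P2*1000).astype(np.float32)); b=cv2.boxPoints((c,s,a)); e=[b[1]-b[0],b[2]-b[1]]; e=max(e,key=np.linalg.norm)
    return np.round(c,1),np.round(s,1),round(np.degrees(np.arctan2(e[1],e[0])),2)
for n,c in C.items():
    P=cloud(c); hsv=cv2.cvtColor(c['img'],cv2.COLOR_BGR2HSV); H,S,V=cv2.split(hsv)
    def reg(x0,x1,y0,y1,z0,z1): 
        return (P[...,0]>x0)&(P[...,0]<x1)&(P[...,1]>y0)&(P[...,1]<y1)&(P[...,2]>z0)&(P[...,2]<z1)
    print(n,'table z',np.nanmedian(P[reg(.4,.7,-.02,.25,-.03,.01)][:,2]))
    # stand
    cx=unproj(c,*((325,285) if n=='side' else (309,245))); print(' plate pt',cx)
    m=reg(.3,.75,-.1,.2,.006,.2); m=cv2.morphologyEx(m.astype(np.uint8),cv2.MORPH_OPEN,np.ones((2,2),np.uint8))
    k,l,st,ce=cv2.connectedComponentsWithStats(m)
    for i in range(1,k):
        if st[i,4]>60:
            Q=P[l==i]; print('  comp',st[i],Q.min(0).round(3),Q.max(0).round(3),rect(Q[:,:2]))
    # rod pixels
    m=reg(.3,.75,.15,.4,.05,.1)
    Q=P[m]; print(' rod-ish',m.sum(),np.median(Q,0))
    # tall box things
    m=reg(.45,.8,-.5,-.15,.118,.135); Q=P[m]; print(' boxtop',rect(Q[:,:2]),np.median(Q[:,2]))
    m=reg(.4,.8,-.5,-.15,.02,.2)&(V<45); m=cv2.morphologyEx(m.astype(np.uint8),cv2.MORPH_OPEN,np.ones((2,2),np.uint8)); k,l,st,ce=cv2.connectedComponentsWithStats(m)
    for i in range(1,k):
        if st[i,4]>20: Q=P[l==i]; print('  black',st[i],Q.min(0).round(3),Q.max(0).round(3),rect(Q[:,:2]))
E
python3 m.py
```

```text
side table z -0.00030375916348220565
 plate pt [ 0.55405225 -0.00802638  0.0123133 ]
  comp [ 255  245  144   58 4800] [nan nan nan] [nan nan nan] (array([571.9, -23.4]), array([307. , 207.4]), np.float32(28.96))
  comp [216 321  26  16 329] [nan nan nan] [nan nan nan] (array([711.1, 167.8]), array([73.9, 50.5]), np.float32(64.37))
  comp [282 330  16  23 299] [nan nan nan] [nan nan nan] (array([593.7, 168.8]), array([59.8, 25.6]), np.float32(73.37))
  comp [382 336  17  23 309] [nan nan nan] [nan nan nan] (array([392.4, 145.5]), array([68.2, 20.8]), np.float32(70.89))
 rod-ish 1988 [0.53529477 0.32473069 0.06758661]
 boxtop (array([ 632.3, -387. ]), array([208. , 350.6]), np.float32(-5.43)) 0.12432049269476848
  black [352 153   9  13  75] [ 0.522 -0.608 -0.003] [ 0.55  -0.338  0.154] (array([ 536.7, -472.8]), array([ 19. , 270.1]), np.float32(-86.82))
  black [320 161  15   6  65] [ 0.584 -0.358  0.115] [ 0.623 -0.333  0.132] (array([ 603.4, -343.7]), array([37.1, 25. ]), np.float32(6.16))
  black [309 196  19  12 185] [nan nan nan] [nan nan nan] (array([ 617., -284.]), array([15.9
[... 1288 characters left out ...]
.3]), np.float32(80.03))
  black [436 158  11   3  22] [ 0.761 -0.367  0.038] [ 0.767 -0.342  0.066] (array([ 763.6, -354.7]), array([24.9,  2.7]), np.float32(81.16))
  black [414 200  25  39 302] [nan nan nan] [nan nan nan] (array([ 599.1, -301.4]), array([103.2,  51.7]), np.float32(36.67))
  black [446 207   9  26 183] [ 0.579 -0.395  0.005] [ 0.648 -0.349  0.134] (array([ 613.9, -372.1]), array([42.8, 71.9]), np.float32(-4.88))
  black [493 208  10  26 193] [nan nan nan] [nan nan nan] (array([ 605.9, -494. ]), array([63.2, 17.1]), np.float32(23.25))
  black [448 247  19   8 129] [ 0.524 -0.387  0.005] [ 0.54  -0.345  0.153] (array([ 532. , -366.2]), array([42.5, 16.2]), np.float32(88.93))
```

```bash
cat > m2.py <<'E'
from h import *
C={n:dict(np.load(f'{n}0.npz')) for n in('side','top')}
a=np.radians(11.87); ex=np.array([np.cos(a),np.sin(a)]); ey=np.array([-ex[1],ex[0]]); o=np.array([.5536,-.0212])
for n,c in C.items():
    P=cloud(c); L=np.stack([(P[...,:2]-o)@ex,(P[...,:2]-o)@ey,P[...,2]],-1)*1000
    inb=(abs(L[...,0])<170)&(abs(L[...,1])<60)
    for z0,z1 in((8,16),(20,35),(40,66),(66,76),(85,100),(100,125)):
        m=inb&(L[...,2]>z0)&(L[...,2]<z1); Q=L[m]
        print(n,z0,z1,len(Q))
        if len(Q)<400:
            # cluster along x
            xs=np.sort(Q[:,0]); 
            for g in np.split(np.argsort(Q[:,0]),np.where(np.diff(xs)>10)[0]+1):
                if len(g)>2: q=Q[g]; print('   x %.1f..%.1f y %.1f..%.1f med %s n%d'%(q[:,0].min(),q[:,0].max(),q[:,1].min(),q[:,1].max(),np.median(q,0).round(1),len(g)))
        else: print('   x',np.percentile(Q[:,0],[.5,99.5]).round(1),'y',np.percentile(Q[:,1],[.5,99.5]).round(1))
s=C['side']['img'];t=C['top']['img']
cv2.imwrite('pics/d1.png',cv2.resize(s[240:305,250:400],None,fx=5.3,fy=5.3,interpolation=cv2.INTER_CUBIC))
cv2.imwrite('pics/d2.png',cv2.convertScaleAbs(cv2.resize(t[175:310,270:345],None,fx=4.4*1,fy=4.4,interpolation=cv2.INTER_CUBIC),alpha=1.3))
E
python3 m2.py
```

```text
side 8 16 2710
   x [-153.2  157.8] y [-41.2  56.1]
side 20 35 655
   x [-146.7  160.3] y [-41.7  55.1]
side 40 66 476
   x [-148.7   22.4] y [-26.7  44.8]
side 66 76 110
   x -141.4..-108.3 y -3.0..20.6 med [-124.2    8.7   69.1] n75
   x -74.7..-67.6 y -10.1..22.7 med [-70.2  18.4  71.1] n20
   x 13.7..22.6 y 18.5..24.9 med [18.2 20.6 71.4] n15
side 85 100 71
   x -76.0..-66.7 y -5.8..24.2 med [-71.1  18.7  95. ] n35
   x 14.0..22.8 y -7.7..26.6 med [19.3 17.7 95.3] n36
side 100 125 98
   x -76.1..-67.1 y -11.8..26.3 med [-71.9  -1.3 107.1] n51
   x 14.1..22.1 y -14.2..25.3 med [ 17.5  12.1 107.4] n47
top 8 16 2901
   x [-154.5  157.9] y [-44.1  50. ]
top 20 35 258
   x -103.9..-103.5 y -20.4..28.7 med [-103.7    2.7   29.6] n5
   x 14.6..15.0 y -9.9..5.2 med [14.9  1.8 25. ] n4
   x 45.9..161.9 y -42.7..47.7 med [110.3   5.7  28.2] n248
top 40 66 440
   x [-148.4   14.7] y [-30.8  37.9]
top 66 76 85
   x -141.2..-108.2 y -6.3..13.4 med [-125.2    3.4   70. ] n79
   x 14.7..14.9 y -8.9..13.6 med [14.8  2.5 73.7] n4
top 85 100 26
   x -74.2..-66.7 y -8.5..8.3 med [-71.2   0.8  96.4] n12
   x 14.2..22.1 y -6.1..17.6 med [17.8  4.5 94.9] n14
top 100 125 68
   x -75.5..-67.0 y -15.1..20.8 med [-71.   11.1 111. ] n32
   x 14.5..22.9 y -15.7..20.2 med [ 18.5  10.7 111.7] n36
```

Run:
```python
from h import *
c=dict(np.load('top0.npz')); s=dict(np.load('side0.npz'))
# rod by colour+height band
for n,c in(('top',c),('side',s)):
    P=cloud(c); V=cv2.cvtColor(c['img'],cv2.COLOR_BGR2HSV)[...,2]; S=cv2.cvtColor(c['img'],cv2.COLOR_BGR2HSV)[...,1]
    reg=(P[...,0]>.35)&(P[...,0]<.72)&(P[...,1]>.25)&(P[...,1]<.37)&(P[...,2]>.05)
    k=reg&(V<60)&(P[...,0]<.45); Q=P[k]; print(n,'knob',k.sum(),np.nanmin(Q,0),np.nanmax(Q,0),np.median(Q,0))
    b=reg&(S<60)&(V>150); Q=P[b]; print('bare',b.sum(),Q.min(0),Q.max(0))
    v,u=np.nonzero(b); l=cv2.fitLine(np.stack([u,v],1).astype(np.float32),cv2.DIST_HUBER,0,.01,.01).ravel(); 
    print('median z',np.median(Q[:,2]),np.percentile(Q[:,2],[10,90]))
    t=((u-l[2])*l[0]+(v-l[3])*l[1]); 
    pts=[ray_plane(c,l[2]+l[0]*x,l[3]+l[1]*x,.065) for x in(t.min(),t.max())]; print('bare ends at h=.065',pts,'px',[(l[2]+l[0]*x,l[3]+l[1]*x) for x in(t.min(),t.max())])
    d=pts[1]-pts[0]; print('angle',np.degrees(np.arctan2(d[1],d[0])),'len',np.linalg.norm(d))
    m=reg&~b&(P[...,2]<.09)&(V<200)&(P[...,0]>.58)&(S<60); Q=P[m]; i=np.argmax(Q[:,0]); print('nose',Q[i], 'wing y',Q[:,1].min(),Q[:,1].max())
```

```text
top knob 54 [0.3510087  0.28579084 0.05044879] [0.41522668 0.3073683  0.07979408] [0.35882321 0.29678096 0.07479829]Traceback (most recent call last):
  File "<stdin>", line 8, in <module>
    return umr_minimum(a, axis, None, out, keepdims, initial, where)
ValueError: zero-size array to reduction operation minimum which has no identity
```

View pics/d1.png

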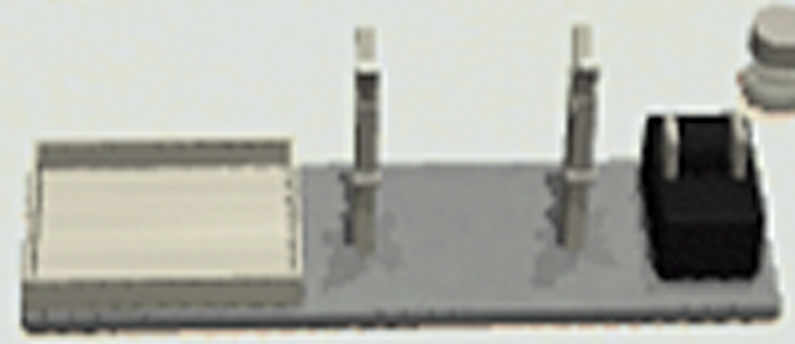

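View pics/d2.png

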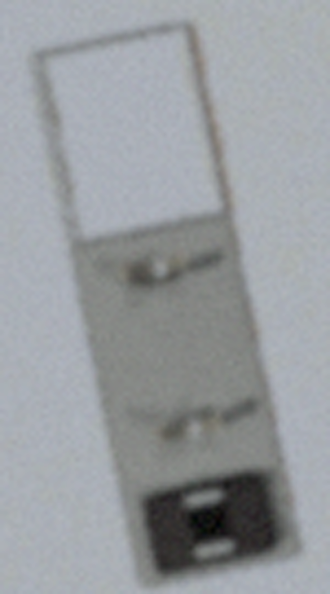

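```bash
cat > m3.py <<'E'
from h import *
C={n:dict(np.load(f'{n}0.npz')) for n in('side','top')}
for n,c in C.items():
    P=cloud(c); hsv=cv2.cvtColor(c['img'],cv2.COLOR_BGR2HSV); S,V=hsv[...,1].astype(int),hsv[...,2].astype(int)
    reg=(P[...,0]>.33)&(P[...,0]<.74)&(P[...,1]>.23)&(P[...,1]<.39)&(P[...,2]>.055)&(P[...,2]<.085)
    wood=S>90
    m=reg&~wood; v,u=np.nonzero(m); Q=P[m]
    l=cv2.fitLine(Q[(Q[:,0]<.62)].astype(np.float32),cv2.DIST_HUBER,0,.001,.001).ravel(); print(n,'3D line',l.round(4),'ang',np.degrees(np.arctan2(l[1],l[0])))
    d=l[:2]/np.linalg.norm(l[:2]); d=d*np.sign(d[0]); nn=np.array([-d[1],d[0]]); o=np.array([.54,.3157])
    a=(Q[:,:2]-o)@d*1000; w=(Q[:,:2]-o)@nn*1000; val=V[m]
    for k in range(-180,240,8):
        q=(a>=k)&(a<k+8)
        if q.sum(): print('  ',k,'w %.0f..%.0f med %.1f'%(w[q].min(),w[q].max(),np.median(w[q])),'V',int(np.median(val[q])),'z %.1f'%(np.median(Q[q,2])*1000),q.sum())
    k=reg&(V<(45 if n=='side' else 40))&(P[...,0]<.45);print('knob',P[k].min(0),P[k].max(0))
E
python3 m3.py
```

```text
side 3D line [ 0.9916  0.1289 -0.0108  0.5085  0.3258  0.0682] ang 7.4040914
   -180 w -0..24 med 15.0 V 33 z 70.1 53
   -172 w 10..17 med 14.2 V 214 z 68.4 26
   -164 w 8..17 med 12.8 V 200 z 66.3 26
   -156 w 9..18 med 13.5 V 211 z 67.6 22
   -148 w 6..18 med 12.7 V 206 z 67.3 24
   -140 w -5..19 med 11.9 V 215 z 69.2 30
   -132 w -9..20 med 12.2 V 220 z 69.9 24
   -124 w 8..18 med 14.0 V 215 z 67.9 29
   -116 w 10..17 med 13.7 V 214 z 68.4 22
   -108 w 9..17 med 13.5 V 212 z 68.3 25
   -100 w 6..19 med 12.1 V 206 z 67.4 24
   -92 w 8..17 med 12.7 V 205 z 67.8 30
   -84 w 5..17 med 12.8 V 211 z 67.1 24
   -76 w 10..17 med 13.5 V 213 z 67.9 30
   -68 w 8..17 med 13.8 V 214 z 68.4 21
   -60 w 6..17 med 13.5 V 209 z 68.0 26
   -52 w 6..17 med 13.0 V 204 z 68.5 24
   -44 w 7..17 med 12.7 V 207 z 68.0 30
   -36 w -8..19 med 10.9 V 220 z 69.5 30
   -28 w -8..16 med 12.1 V 220 z 69.0 26
   -20 w 9..17 med 12.7 V 215 z 68.3 18
   -12 w 6..20 med 14.5 V 145 z 68.6 32
   -4 w 9..29 med 15.7 V 107 z 70.3 69
   4 w 9..30 med 16.9 V 107 z 70.0 71
   12 w 3..22 med 14.6 V 117 z 71.7 47
   20 w -
[... 1212 characters left out ...]
 67.9 12
   -36 w 1..30 med 6.2 V 110 z 69.5 20
   -28 w 3..14 med 8.2 V 116 z 68.9 15
   -20 w 1..11 med 6.5 V 121 z 67.8 13
   -12 w -1..14 med 5.1 V 101 z 69.7 16
   -4 w -11..23 med 3.6 V 84 z 67.8 42
   4 w -9..25 med 4.2 V 77 z 67.9 41
   12 w -2..17 med 5.4 V 69 z 71.2 22
   20 w -31..47 med 4.8 V 90 z 65.9 73
   28 w -32..46 med 4.5 V 85 z 65.5 106
   36 w -32..46 med 3.8 V 85 z 65.6 100
   44 w -32..46 med 5.8 V 85 z 65.8 103
   52 w -32..47 med 3.6 V 88 z 65.2 76
   60 w -2..13 med 4.7 V 78 z 71.5 21
   68 w 2..14 med 4.3 V 74 z 69.8 15
   76 w 3..9 med 6.4 V 84 z 68.5 10
   84 w 7..10 med 8.2 V 104 z 62.6 2
knob [0.34432206 0.28908728 0.06662295] [0.36628299 0.3073683  0.07979408]
```

```bash
cat > g.py <<'E'
import sys
from h import *
from scipy.spatial.transform import Rotation as Ro
def go(x,y,z,yaw,extra=None):
    s=r.read_state(); R0=Ro.from_quat(s['eef_rot']); p=s['ee_pos']
    best=None
    for k in(0,180):
        a=np.radians(yaw+k); T=Ro.from_matrix(np.array([[np.cos(a),np.sin(a),0],[np.sin(a),-np.cos(a),0],[0,0,-1]]))
        rv=(R0.inv()*T).as_rotvec(degrees=True); print('yaw',yaw+k,'rot',rv.round(2),'rot norm',np.linalg.norm(rv).round(1))
    print('xyz mm',((R0.inv().apply(np.array([x,y,z])-p))*1000).round(1), 'dist',np.linalg.norm(np.array([x,y,z])-p)*1000)
    X=R0.as_matrix(); print('t',s['time'],'pos',p.round(4),'toolx',X[:,0].round(3),'tooly',X[:,1].round(3),'z',X[:,2].round(4),'q',s['joint_positions'].round(2),'F',s['ft_force'].round(1),'w',s['width'].round(4))
if __name__=='__main__': go(*map(float,sys.argv[1:5]))
E
python3 g.py .4466 .3130 .18 97.35
```

```text
yaw 97.35 rot [-2.000e-02  7.000e-02 -3.065e+01] rot norm 30.7
yaw 277.35 rot [9.0000e-02 2.0000e-02 1.4935e+02] rot norm 149.3
xyz mm [-160.5  286.3   50.1] dist 332.03124152765434Traceback (most recent call last):
  File "g.py", line 12, in <module>
    if __name__=='__main__': go(*map(float,sys.argv[1:5]))
                             ~~^^^^^^^^^^^^^^^^^^^^^^^^^^^
  File "g.py", line 11, in go
    X=R0.as_matrix(); print('t',s['time'],'pos',p.round(4),'toolx',X[:,0].round(3),'tooly',X[:,1].round(3),'z',X[:,2].round(4),'q',s['joint_positions'].round(2),'F',s['ft_force'].round(1),'w',s['width'].round(4))
                                                                                                                                                                                                ^^^^^^^^^^^^^^^^
AttributeError: 'float' object has no attribute 'round'
```

```bash
sed -i "s/s\['width'\].round(4)/s['width']/" g.py
```

Call:
apply_moves(
  increments=[
    {"grip": 0, "xyz": [-27, 48, 8], "rotation": [0, 0, -5]},
    {"grip": 0, "xyz": [-54, 96, 17], "rotation": [0, 0, -10]},
    {"grip": 0, "xyz": [-80, 143, 25], "rotation": [0, 0, -15]},
    {"grip": 0, "xyz": [-107, 191, 33], "rotation": [0, 0, -20.5]},
    {"grip": 0, "xyz": [-134, 239, 42], "rotation": [0, 0, -25.5]},
  ],
)

```text
time: 0.72
ee_pos: [0.4144, 0.3544, 0.1876]
eef_rot: [0.692, 0.722, -0.001, 0.0]
ft_force: [1.2, 0.2, 0.3]
width: 0.0866
```

```bash
python3 g.py .4466 .3130 .14 97.35
```

```text
yaw 97.35 rot [-0.04  0.07 -4.98] rot norm 5.0
yaw 277.35 rot [1.1000e-01 6.0000e-02 1.7502e+02] rot norm 175.0
xyz mm [-42.6  30.5  47.7] dist 70.81814624756221
t 0.725 pos [0.4144 0.3544 0.1876] toolx [-0.041  0.999 -0.001] tooly [ 0.999  0.041 -0.001] z [-6.0e-04 -1.3e-03 -1.0e+00] q [-0.82  0.19  0.03  1.73 -0.01  1.22  0.83] F [1.2 0.2 0.3] w 0.08662752592590811
```

Call:
apply_moves(
  increments=[
    {"grip": 0, "xyz": [-21, 15, 10], "rotation": [0, 0, -2.5]},
    {"grip": 0, "xyz": [-42.5, 30.5, 25], "rotation": [0, 0, -5]},
    {"grip": 0, "xyz": [-42.5, 30.5, 47], "rotation": [0, 0, -5]},
    {"grip": 0, "xyz": [-42.5, 30.5, 47], "rotation": [0, 0, -5]},
  ],
)

```text
time: 1.23
ee_pos: [0.4457, 0.3122, 0.1391]
eef_rot: [0.66, 0.751, -0.002, -0.0]
ft_force: [-0.9, -0.7, -0.2]
width: 0.0875
```

```bash
python3 g.py .4466 .3130 .054 97.35
python3 - <<'E'
from h import *
for n in('side','top'):
    c=cam(n); i=c['img'][310:440,240:440] if n=='side' else c['img'][190:340,100:260]
    i=cv2.resize(i,None,fx=4 if n=='side' else 3.8,fy=4 if n=='side' else 3.8,interpolation=cv2.INTER_CUBIC); cv2.imwrite(f'pics/{n}1.png',i)
E
```

```text
yaw 97.35 rot [-0.21  0.17 -0.01] rot norm 0.3
yaw 277.35 rot [  0.27   0.33 179.99] rot norm 180.0
xyz mm [ 0.9  1.3 85.1] dist 85.0708478893197
t 1.225 pos [0.4457 0.3122 0.1391] toolx [-0.128  0.992 -0.003] tooly [ 0.992  0.128 -0.004] z [-0.0033 -0.0035 -1.    ] q [-0.75  0.23  0.06  1.79 -0.01  1.13  1.02] F [-0.9 -0.7 -0.2] w 0.08747062504257656
```

View pics/side1.png

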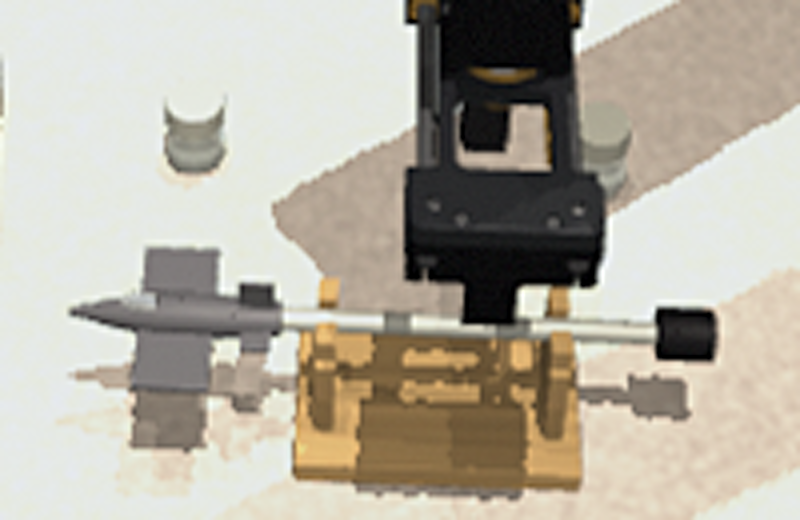

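View pics/top1.png

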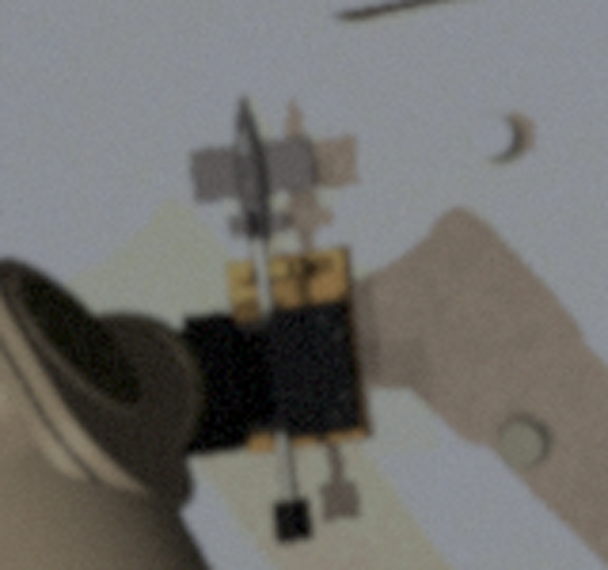

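The fingers straddle the bare middle: side crop finger at (490,310), posts at (325,300) and (555,300). I descend now.

Call:
apply_moves(
  increments=[
    {"grip": 0, "xyz": [1, 1.3, 25], "rotation": [0, 0, 0]},
    {"grip": 0, "xyz": [1, 1.3, 50], "rotation": [0, 0, 0]},
    {"grip": 0, "xyz": [1, 1.3, 70], "rotation": [0, 0, 0]},
    {"grip": 0, "xyz": [1, 1.3, 85], "rotation": [0, 0, 0]},
    {"grip": 0, "xyz": [1, 1.3, 85], "rotation": [0, 0, 0]},
  ],
)

```text
time: 1.95
ee_pos: [0.4471, 0.3146, 0.0557]
eef_rot: [0.66, 0.751, -0.001, 0.0]
ft_force: [-0.2, -0.6, -0.6]
width: 0.0872
```

Call:
apply_moves(
  increments=[
    {"grip": 120, "xyz": [0, 0, 0], "rotation": [0, 0, 0]},
    {"grip": 180, "xyz": [0, 0, 0], "rotation": [0, 0, 0]},
    {"grip": 200, "xyz": [0, 0, 0], "rotation": [0, 0, 0]},
    {"grip": 210, "xyz": [0, 0, 0], "rotation": [0, 0, 0]},
  ],
  squeeze=15,
)

```text
time: 2.45
ee_pos: [0.4473, 0.3146, 0.056]
eef_rot: [0.66, 0.751, -0.001, 0.0]
ft_force: [-0.3, 0.2, -0.1]
width: 0.0548
```

```bash
python3 g.py .4466 .3130 .054 97.35
python3 - <<'E'
from h import *
c=cam('side'); i=c['img'][310:440,240:440]
i=cv2.resize(i,None,fx=4,fy=4,interpolation=cv2.INTER_CUBIC); cv2.imwrite(f'pics/side2.png',i)
E
```

```text
yaw 97.35 rot [-0.08  0.08  0.07] rot norm 0.1
yaw 277.35 rot [-1.3000e-01 -1.3000e-01 -1.7993e+02] rot norm 179.9
xyz mm [-1.5 -0.9  2. ] dist 2.636628483471159
t 2.45 pos [0.4473 0.3146 0.056 ] toolx [-0.129  0.992 -0.001] tooly [ 0.992  0.129 -0.001] z [-0.0012 -0.0016 -1.    ] q [-0.75  0.33  0.06  1.86 -0.02  0.96  1.02] F [-0.3  0.2 -0.1] w 0.05480807040131358
```

View pics/side2.png

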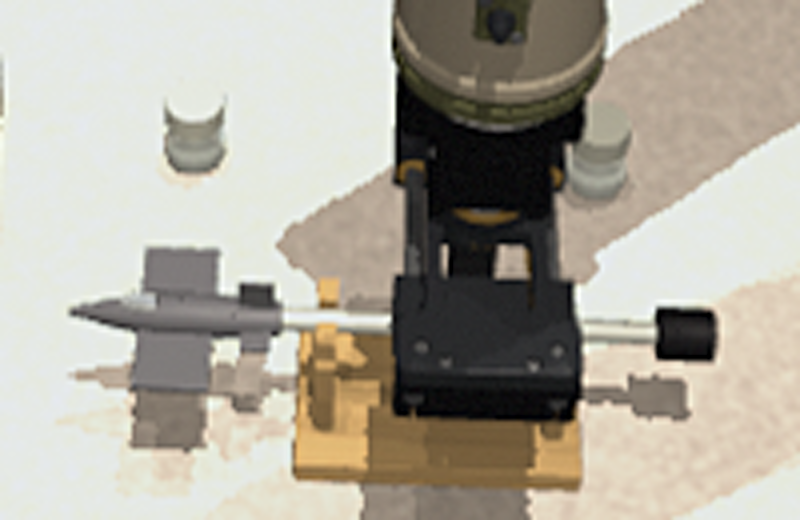

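Call:
apply_moves(
  increments=[
    {"grip": 215, "xyz": [0, 0, 2], "rotation": [0, 0, 0]},
    {"grip": 215, "xyz": [0, 0, 2], "rotation": [0, 0, 0]},
    {"grip": 215, "xyz": [0, 0, 2], "rotation": [0, 0, 0]},
    {"grip": 215, "xyz": [0, 0, 2], "rotation": [0, 0, 0]},
    {"grip": 215, "xyz": [0, 0, 2], "rotation": [0, 0, 0]},
  ],
)

```text
time: 3.12
ee_pos: [0.4472, 0.3146, 0.0539]
eef_rot: [0.66, 0.751, -0.001, 0.0]
ft_force: [-0.6, 0.2, 0.8]
width: 0.0146
```

Call:
apply_moves(
  increments=[
    {"grip": 230, "xyz": [0, 0, 0], "rotation": [0, 0, 0]},
    {"grip": 255, "xyz": [0, 0, 0], "rotation": [0, 0, 0]},
    {"grip": 255, "xyz": [0, 0, 0], "rotation": [0, 0, 0]},
  ],
  squeeze=20,
)

```text
time: 3.5
ee_pos: [0.4474, 0.3141, 0.0539]
eef_rot: [0.66, 0.751, -0.001, 0.0]
ft_force: [-0.3, -4.5, 1.4]
width: 0.0091
```

Call:
apply_moves(
  increments=[
    {"grip": 255, "xyz": [0, 0, 0], "rotation": [0, 0, 0]},
    {"grip": 255, "xyz": [0, 0, -4], "rotation": [0, 0, 0]},
    {"grip": 255, "xyz": [0, 0, -15], "rotation": [0, 0, 0]},
    {"grip": 255, "xyz": [0, 0, -35], "rotation": [0, 0, 0]},
    {"grip": 255, "xyz": [0, 0, -60], "rotation": [0, 0, 0]},
  ],
  squeeze=50,
)

```text
time: 4.12
ee_pos: [0.4472, 0.3146, 0.115]
eef_rot: [0.66, 0.751, -0.001, 0.0]
ft_force: [0.1, 0.2, -0.3]
width: 0.0084
```

Call:
apply_moves(
  increments=[
    {"grip": 255, "xyz": [0, 0, -25], "rotation": [0, 0, 0]},
    {"grip": 255, "xyz": [0, 0, -50], "rotation": [0, 0, 0]},
    {"grip": 255, "xyz": [0, 0, -55], "rotation": [0, 0, 0]},
    {"grip": 255, "xyz": [0, 0, -55], "rotation": [0, 0, 0]},
  ],
)

```text
time: 4.62
ee_pos: [0.4472, 0.3148, 0.1699]
eef_rot: [0.66, 0.751, -0.001, 0.0]
ft_force: [0.3, -0.2, -1.4]
width: 0.0085
```

```bash
python3 g.py .4466 .3130 .17 97.35
python3 - <<'E'
from h import *
for n in('side','top'):
    c=cam(n); np.savez(f'{n}3.npz',**{k:np.array(v) for k,v in c.items()})
    cv2.imwrite(f'pics/{n}3.png',c['img'])
E
```

```text
yaw 97.35 rot [-0.09  0.09  0.08] rot norm 0.2
yaw 277.35 rot [-1.3000e-01 -1.4000e-01 -1.7992e+02] rot norm 179.9
xyz mm [-1.7 -0.8 -0.1] dist 1.9016044055763008
t 4.625 pos [0.4472 0.3148 0.1699] toolx [-0.129  0.992 -0.001] tooly [ 0.992  0.129 -0.002] z [-0.0014 -0.0017 -1.    ] q [-0.75  0.2   0.06  1.75 -0.01  1.19  1.01] F [ 0.3 -0.2 -1.4] w 0.0085188206396878
```

View pics/side3.png

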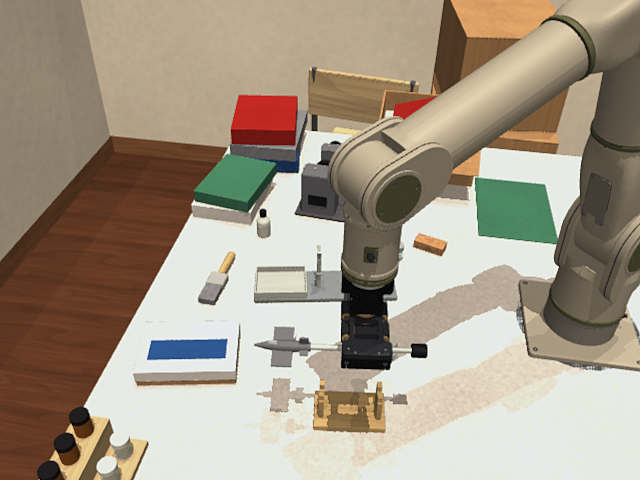

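```bash
cat > rodm.py <<'E'
from h import *
def rodm(tag,tcp,yaw_deg):
    a=np.radians(yaw_deg); d=np.array([np.cos(a),np.sin(a)]); nn=np.array([-d[1],d[0]])
    for n in('side','top'):
        c=dict(np.load(f'{n}{tag}.npz')); P=cloud(c); L=np.stack([(P[...,:2]-tcp[:2])@d,(P[...,:2]-tcp[:2])@nn,P[...,2]-tcp[2]-.011],-1)*1000
        V=cv2.cvtColor(c['img'],cv2.COLOR_BGR2HSV)[...,2].astype(int)
        reg=(abs(L[...,1])<55)&(L[...,0]>-140)&(L[...,0]<200)&(abs(L[...,2])<22)
        def st(nm,x0,x1):
            m=reg&(L[...,0]>x0)&(L[...,0]<x1); Q=L[m]
            if len(Q): print(n,nm,'w %.1f..%.1f mid %.1f med %.1f z med %.1f'%(Q[:,1].min(),Q[:,1].max(),(Q[:,1].min()+Q[:,1].max())/2,np.median(Q[:,1]),np.median(Q[:,2])),'x',Q[:,0].min().round(1),Q[:,0].max().round(1),len(Q))
        st('knob',-118,-92);st('barek',-80,-50);st('barem',50,78);st('wings',120,142);st('nose',150,200)
        m=reg; print('  nose max x',L[m][:,0].max(),'min x',L[m][:,0].min())
        m=reg&(L[...,0]>60)&(abs(L[...,1])<12); 
        q=L[m];o=np.argsort(q[:,0]);vv=V[m]
        print('  V along',[(k,int(np.median(vv[(q[:,0]>=k)&(q[:,0]<k+4)]))) for k in range(68,104,4) if ((q[:,0]>=k)&(q[:,0]<k+4)).any()])
E
python3 - <<'E'
from rodm import *
rodm(3,np.array([.4472,.3148,.1699]),7.4)
E
```

```text
side knob w -6.9..15.9 mid 4.5 med 9.7 z med 8.0 x -108.7 -92.0 155
side barek w -3.2..9.4 mid 3.1 med 4.5 z med 2.5 x -79.8 -52.6 103
side barem w -2.2..8.8 mid 3.3 med 4.5 z med 2.6 x 50.3 77.2 102
side wings w -38.3..40.9 mid 1.3 med 8.5 z med 1.4 x 120.0 142.0 542
side nose w -5.1..11.6 mid 3.3 med 4.5 z med 2.5 x 150.1 179.5 107
  nose max x 179.48950809808807 min x -108.72152229290548
  V along [(68, 218), (72, 226), (76, 221), (80, 223), (84, 130), (88, 114), (92, 91), (96, 108), (100, 103)]
top knob w -13.4..10.4 mid -1.5 med -5.3 z med 8.4 x -108.5 -92.0 82
top barek w -7.3..3.7 mid -1.8 med -2.7 z med 3.0 x -79.9 -50.0 65
top barem w -7.8..3.4 mid -2.2 med -2.5 z med 2.6 x 50.4 77.3 56
top wings w -41.8..37.1 mid -2.4 med -5.9 z med 1.1 x 120.1 141.9 321
top nose w -10.5..5.4 mid -2.6 med -4.1 z med 2.7 x 150.4 179.4 64
  nose max x 179.3525546640331 min x -108.50525930207537
  V along [(68, 123), (72, 130), (76, 130), (80, 122), (84, 98), (88, 71), (92, 62), (96, 61), (100, 62)]
```

```bash
python3 g.py .5254 -.0217 .16 101.87
```

```text
yaw 101.87 rot [-0.18  0.14 -4.44] rot norm 4.4
yaw 281.87 rot [  0.21   0.28 175.56] rot norm 175.6
xyz mm [-343.4   34.5    9.8] dist 345.2695743284576
t 4.725 pos [0.4468 0.3144 0.169 ] toolx [-0.129  0.992 -0.003] tooly [ 0.992  0.129 -0.003] z [-0.0027 -0.0029 -1.    ] q [-0.75  0.2   0.06  1.75 -0.01  1.19  1.01] F [ 0.1 -0.2 -0. ] w 0.008298961435974937
```

Call:
apply_moves(
  increments=[
    {"grip": 255, "xyz": [-40, 4, 0], "rotation": [0, 0, 0]},
    {"grip": 255, "xyz": [-90, 9, 0], "rotation": [0, 0, -1]},
    {"grip": 255, "xyz": [-140, 14, 0], "rotation": [0, 0, -2]},
    {"grip": 255, "xyz": [-190, 19, 0], "rotation": [0, 0, -3]},
    {"grip": 255, "xyz": [-240, 24, 0], "rotation": [0, 0, -4]},
  ],
)

```text
time: 5.35
ee_pos: [0.5014, 0.0778, 0.1687]
eef_rot: [0.633, 0.774, -0.002, -0.0]
ft_force: [0.0, -0.0, -0.2]
width: 0.0085
```

```bash
python3 g.py .5254 -.0217 .16 101.87
```

```text
yaw 101.87 rot [-0.25  0.14 -0.4 ] rot norm 0.5
yaw 281.87 rot [  0.22   0.39 179.6 ] rot norm 179.6
xyz mm [-102.3    3.8    8.9] dist 102.76457238454569
t 5.35 pos [0.5014 0.0778 0.1687] toolx [-0.199  0.98  -0.002] tooly [ 0.98   0.199 -0.004] z [-0.0038 -0.0033 -1.    ] q [-0.47  0.12  0.24  1.86 -0.03  1.17  1.55] F [ 0.  -0.  -0.2] w 0.008509147530772952
```

Call:
apply_moves(
  increments=[
    {"grip": 255, "xyz": [-40, 2, 2], "rotation": [0, 0, -0.2]},
    {"grip": 255, "xyz": [-80, 3, 5], "rotation": [-0.2, 0.1, -0.4]},
    {"grip": 255, "xyz": [-102, 4, 9], "rotation": [-0.2, 0.1, -0.4]},
    {"grip": 255, "xyz": [-102, 4, 9], "rotation": [-0.2, 0.1, -0.4]},
    {"grip": 255, "xyz": [-102, 4, 9], "rotation": [-0.2, 0.1, -0.4]},
  ],
)

```text
time: 5.98
ee_pos: [0.5252, -0.0203, 0.1594]
eef_rot: [0.63, 0.777, -0.001, -0.001]
ft_force: [-0.2, 0.6, -1.0]
width: 0.0086
```

```bash
python3 g.py .5254 -.0217 .16 101.87
python3 - <<'E'
from h import *
for n in('side','top'):
    c=cam(n); np.savez(f'{n}4.npz',**{k:np.array(v) for k,v in c.items()})
    cv2.imwrite(f'pics/{n}4.png',c['img'])
i=c['img'][160:320,250:370]; 
s=cv2.imread('pics/side4.png')[215:310,235:420]
cv2.imwrite('pics/side4c.png',cv2.resize(s,None,fx=4.2,fy=4.2,interpolation=cv2.INTER_CUBIC))
cv2.imwrite('pics/top4c.png',cv2.convertScaleAbs(cv2.resize(i,None,fx=3.7,fy=3.7,interpolation=cv2.INTER_CUBIC),alpha=1.5))
st=r.read_state()
from rodm import rodm
rodm(4,st['ee_pos'],11.87)
E
```

```text
yaw 101.87 rot [-0.11  0.01  0.05] rot norm 0.1
yaw 281.87 rot [-2.0000e-02 -1.8000e-01 -1.7995e+02] rot norm 179.9
xyz mm [-1.4 -0.1 -0.6] dist 1.5335789696477122
t 5.975 pos [ 0.5252 -0.0203  0.1594] toolx [-0.207  0.978 -0.   ] tooly [ 0.978  0.207 -0.002] z [-1.9e-03 -6.0e-04 -1.0e+00] q [-0.34  0.17  0.32  1.83 -0.06  1.16  1.78] F [-0.2  0.6 -1. ] w 0.008621377461101927
side knob w -3.0..16.5 mid 6.8 med 10.6 z med 5.4 x -109.7 -92.3 91
side barek w -1.5..10.1 mid 4.3 med 5.2 z med 2.0 x -79.8 -52.2 66
side barem w -3.1..9.6 mid 3.2 med 4.7 z med 1.2 x 51.1 76.6 61
side wings w -39.9..42.5 mid 1.3 med 9.5 z med 0.9 x 120.5 142.0 295
side nose w -0.7..10.3 mid 4.8 med 5.0 z med 1.9 x 150.0 177.4 64
  nose max x 177.38084381902192 min x -109.68969824183145
  V along [(68, 190), (72, 185), (76, 193), (80, 218), (84, 125), (88, 101), (92, 83), (96, 78), (100, 102)]
top barem w -5.9..3.5 mid -1.2 med -2.2 z med 2.4 x 75.6 78.0 6
top wings w -40.4..37.0 mid -1.7 med -3.2 z med 1.3 x 120.1 142.0 328
top nose w -8.4..6.3 mid -1.0 med -1.6 z med 3.6 x 150.4 179.0 58
  nose max x 178.9532566430496 min x 75.5786024575904
  V along [(72, 81), (76, 99), (80, 117), (84, 101), (88, 72), (92, 72), (96, 66), (100, 68)]
```

View pics/side4c.png

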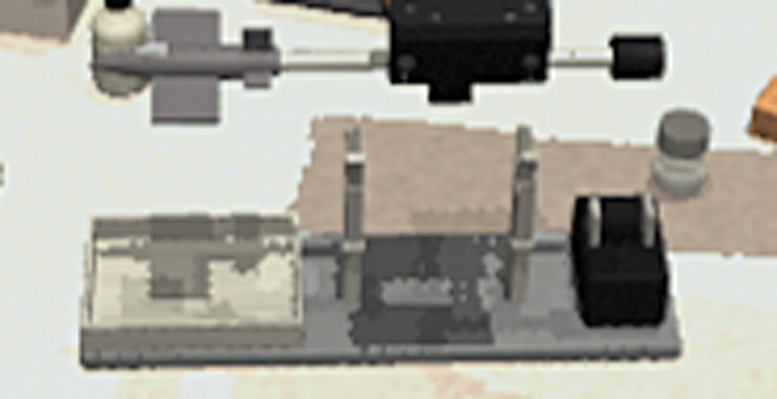

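View pics/top4c.png

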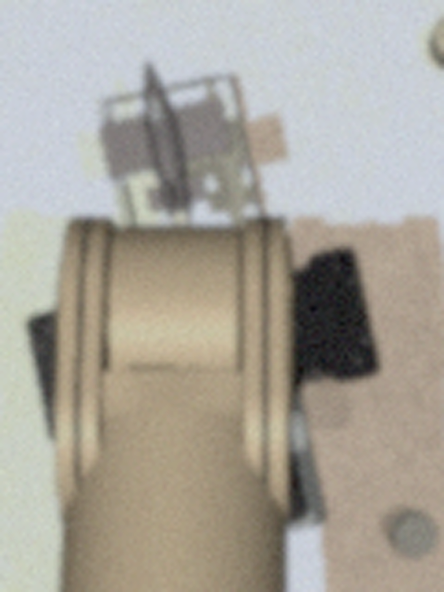

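Call:
apply_moves(
  increments=[
    {"grip": 255, "xyz": [-1.1, 0, 15], "rotation": [0, 0, 0]},
    {"grip": 255, "xyz": [-1.1, 0, 30], "rotation": [0, 0, 0]},
    {"grip": 255, "xyz": [-1.1, 0, 40], "rotation": [0, 0, 0]},
    {"grip": 255, "xyz": [-1.1, 0, 46], "rotation": [0, 0, 0]},
    {"grip": 255, "xyz": [-1.1, 0, 50], "rotation": [0, 0, 0]},
  ],
)

```text
time: 6.7
ee_pos: [0.5255, -0.0212, 0.1094]
eef_rot: [0.63, 0.777, -0.001, -0.0]
ft_force: [-0.3, 0.5, -0.7]
width: 0.0085
```

Call:
apply_moves(
  increments=[
    {"grip": 255, "xyz": [0, 0, 3], "rotation": [0, 0, 0]},
    {"grip": 255, "xyz": [0, 0, 6], "rotation": [0, 0, 0]},
    {"grip": 255, "xyz": [0, 0, 9], "rotation": [0, 0, 0]},
  ],
  squeeze=60,
)

```text
time: 7.08
ee_pos: [0.5256, -0.0212, 0.1003]
eef_rot: [0.63, 0.777, -0.001, -0.0]
ft_force: [-0.7, 0.4, -0.1]
width: 0.0083
```

Call:
apply_moves(
  increments=[
    {"grip": 255, "xyz": [0, 0, 3], "rotation": [0, 0, 0]},
    {"grip": 255, "xyz": [0, 0, 6], "rotation": [0, 0, 0]},
    {"grip": 255, "xyz": [0, 0, 9], "rotation": [0, 0, 0]},
  ],
)

```text
time: 7.45
ee_pos: [0.5263, -0.022, 0.0918]
eef_rot: [0.63, 0.777, -0.0, 0.001]
ft_force: [0.8, -3.6, 4.2]
width: 0.0084
```

Call:
apply_moves(
  increments=[
    {"grip": 255, "xyz": [0, 0, 3], "rotation": [0, 0, 0]},
    {"grip": 255, "xyz": [0, 0, 6], "rotation": [0, 0, 0]},
  ],
)

```text
time: 7.7
ee_pos: [0.5272, -0.023, 0.0864]
eef_rot: [0.63, 0.776, 0.0, 0.002]
ft_force: [0.9, -4.0, 2.4]
width: 0.0086
```

Call:
apply_moves(
  increments=[
    {"grip": 255, "xyz": [1, 0, 4], "rotation": [0, 0, 0]},
    {"grip": 255, "xyz": [1, 0, 8], "rotation": [0, 0, 0]},
    {"grip": 255, "xyz": [1, 0, 10], "rotation": [0, 0, 0]},
  ],
)

```text
time: 8.07
ee_pos: [0.5264, -0.0213, 0.0756]
eef_rot: [0.63, 0.777, -0.0, 0.001]
ft_force: [-0.3, 0.3, -0.4]
width: 0.008
```

Call:
apply_moves(
  increments=[
    {"grip": 255, "xyz": [0, 0, 2], "rotation": [0, 0, 0]},
    {"grip": 255, "xyz": [0, 0, 4], "rotation": [0, 0, 0]},
  ],
)

```text
time: 8.32
ee_pos: [0.5267, -0.021, 0.0732]
eef_rot: [0.63, 0.777, 0.0, 0.001]
ft_force: [-14.4, 0.3, 35.3]
width: 0.0081
```

```bash
python3 g.py .5254 -.0217 .074 101.87
python3 - <<'E'
from h import *
for n in('side','top'):
    c=cam(n); np.savez(f'{n}5.npz',**{k:np.array(v) for k,v in c.items()})
    cv2.imwrite(f'pics/{n}5.png',c['img'])
s=cv2.imread('pics/side5.png')[215:310,235:420]
cv2.imwrite('pics/side5c.png',cv2.resize(s,None,fx=4.2,fy=4.2,interpolation=cv2.INTER_CUBIC))
st=r.read_state()
from rodm import rodm
rodm(5,st['ee_pos'],11.87)
E
```

```text
yaw 101.87 rot [0.07 0.04 0.05] rot norm 0.1
yaw 281.87 rot [-7.0000e-02  1.1000e-01 -1.7995e+02] rot norm 179.9
xyz mm [-0.5 -1.4 -0.8] dist 1.6617373178442103
t 8.325 pos [ 0.5267 -0.021   0.0732] toolx [-0.207  0.978 -0.001] tooly [0.978 0.207 0.001] z [ 1.3e-03 -5.0e-04 -1.0e+00] q [-0.33  0.27  0.32  1.91 -0.1   0.97  1.81] F [-14.4   0.3  35.3] w 0.008101810060887279
side knob w -11.5..15.7 mid 2.1 med 8.9 z med -0.8 x -115.5 -92.1 122
side barek w 0.3..13.2 mid 6.8 med 4.6 z med 2.3 x -79.8 -50.2 50
side barem w -2.0..10.5 mid 4.2 med 5.6 z med 3.3 x 50.8 77.3 52
side wings w -40.9..42.2 mid 0.6 med 9.4 z med 1.6 x 120.9 141.0 276
side nose w -4.5..10.9 mid 3.2 med 4.5 z med 3.1 x 151.2 177.7 61
  nose max x 177.73740769891032 min x -115.54255520506473
  V along [(68, 208), (72, 208), (76, 207), (80, 205), (84, 146), (88, 103), (92, 99), (96, 100), (100, 106)]
top barem w -5.4..2.2 mid -1.6 med -2.7 z med 3.4 x 72.1 77.9 9
top wings w -40.7..36.5 mid -2.1 med -2.6 z med 1.9 x 120.4 141.9 284
top nose w -9.1..5.7 mid -1.7 med -1.7 z med 4.3 x 150.6 180.6 51
  nose max x 180.59658269240637 min x 72.14938690427996
  V along [(72, 97), (76, 116), (80, 117), (84, 96), (88, 67), (92, 75), (96, 65), (100, 66)]
```

View pics/side5c.png

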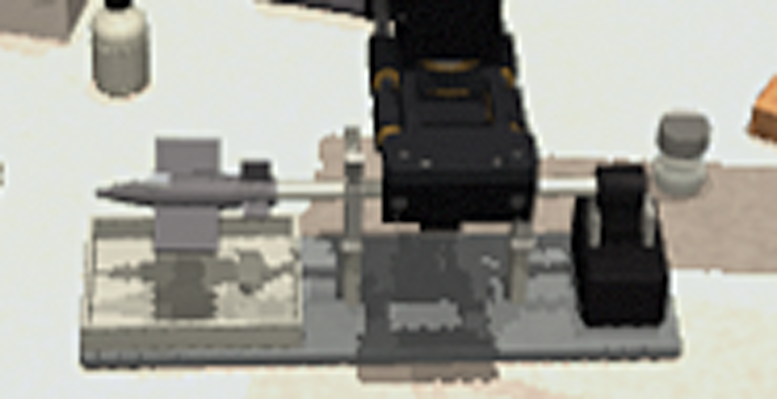

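It bottomed with about 35 N, and the knob sits in the roller head. I'll relieve the load, then release.

Call:
apply_moves(
  increments=[
    {"grip": 255, "xyz": [0, -0.5, -1.2], "rotation": [0, 0, 0]},
    {"grip": 255, "xyz": [0, -0.5, -1.2], "rotation": [0, 0, 0]},
    {"grip": 200, "xyz": [0, -0.5, -1.2], "rotation": [0, 0, 0]},
    {"grip": 150, "xyz": [0, -0.5, -1.2], "rotation": [0, 0, 0]},
    {"grip": 120, "xyz": [0, -0.5, -1.2], "rotation": [0, 0, 0]},
  ],
)

```text
time: 9.05
ee_pos: [0.5261, -0.0209, 0.0745]
eef_rot: [0.63, 0.777, 0.0, 0.001]
ft_force: [0.7, -1.1, 0.3]
width: 0.0308
```

Call:
apply_moves(
  increments=[
    {"grip": 110, "xyz": [0, 0, 0], "rotation": [0, 0, 0]},
    {"grip": 110, "xyz": [0, 0, 0], "rotation": [0, 0, 0]},
    {"grip": 110, "xyz": [0, 0, 0], "rotation": [0, 0, 0]},
  ],
)

```text
time: 9.43
ee_pos: [0.5261, -0.0209, 0.0744]
eef_rot: [0.63, 0.777, 0.0, 0.001]
ft_force: [-0.1, 0.3, 0.1]
width: 0.0489
```

Released. I lift straight up and check.

Call:
apply_moves(
  increments=[
    {"grip": 110, "xyz": [0, 0, -20], "rotation": [0, 0, 0]},
    {"grip": 110, "xyz": [0, 0, -50], "rotation": [0, 0, 0]},
    {"grip": 110, "xyz": [0, 0, -90], "rotation": [0, 0, 0]},
    {"grip": 110, "xyz": [0, 0, -130], "rotation": [0, 0, 0]},
    {"grip": 110, "xyz": [0, 0, -160], "rotation": [0, 0, 0]},
  ],
)

```text
time: 10.05
ee_pos: [0.5261, -0.0209, 0.2363]
eef_rot: [0.63, 0.777, 0.001, 0.001]
ft_force: [0.2, 0.2, -0.6]
width: 0.0492
```

```bash
python3 - <<'E'
from h import *
for n in('side','top'):
    c=cam(n); np.savez(f'{n}6.npz',**{k:np.array(v) for k,v in c.items()})
    cv2.imwrite(f'pics/{n}6.png',c['img'])
s=cv2.imread('pics/side6.png')[200:310,235:420]
cv2.imwrite('pics/side6c.png',cv2.resize(s,None,fx=4.2,fy=4.2,interpolation=cv2.INTER_CUBIC))
from rodm import rodm
rodm(6,np.array([.5261,-.0209,.0740]),11.87)
E
python3 g.py .5254 -.0217 .074 101.87
```

```text
side knob w -9.1..17.0 mid 3.9 med 8.8 z med 0.7 x -114.8 -92.1 127
side barek w -1.2..9.9 mid 4.3 med 4.5 z med 2.2 x -79.3 -51.5 51
side barem w -6.2..10.0 mid 1.9 med 4.1 z med 2.5 x 51.4 77.8 64
side wings w -38.4..43.0 mid 2.3 med 8.9 z med 0.1 x 121.4 141.6 259
side nose w -3.8..9.6 mid 2.9 med 3.7 z med 2.4 x 150.0 178.3 62
  nose max x 178.27076849048407 min x -114.82645270666686
  V along [(68, 197), (72, 198), (76, 209), (80, 215), (84, 137), (88, 106), (92, 96), (96, 96), (100, 99)]
top wings w -41.4..36.3 mid -2.5 med -2.8 z med 1.5 x 120.0 142.0 292
top nose w -9.7..4.2 mid -2.8 med -2.7 z med 5.1 x 150.5 177.7 45
  nose max x 177.67394464457306 min x 91.40489591083491
  V along [(92, 63), (96, 61), (100, 67)]
yaw 101.87 rot [0.38 0.05 0.05] rot norm 0.4
yaw 281.87 rot [-7.0000e-02  6.0000e-01 -1.7995e+02] rot norm 179.9
xyz mm [ -0.2  -3.2 163.9] dist 163.91930629584087
t 10.15 pos [ 0.5274 -0.0209  0.2379] toolx [-0.207  0.978 -0.001] tooly [0.978 0.207 0.007] z [ 6.7e-03  6.0e-04 -1.0e+00] q [-0.35  0.1   0.33  1.73 -0.03  1.31  1.76] F [0.1 0.4 0.5] w 0.04935694196273929
```

View pics/side6c.png

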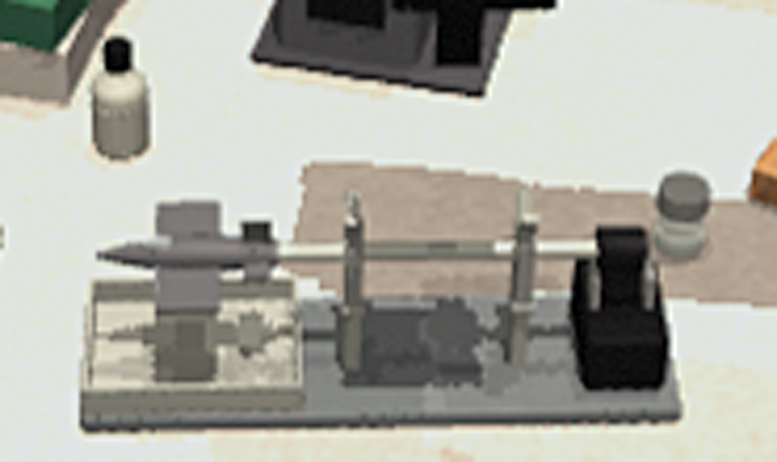

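Run:
```python
from h import *
a=np.radians(11.87); ex=np.array([np.cos(a),np.sin(a)]); ey=np.array([-ex[1],ex[0]]); o=np.array([.5266,-.0215])
for tag in (0,6):
    c=dict(np.load(f'side{tag}.npz')); P=cloud(c); L=np.stack([(P[...,:2]-o)@ex,(P[...,:2]-o)@ey,P[...,2]],-1)*1000
    for x in(-45,45):
        for z0,z1 in((94,102),(102,110),(110,121)):
            m=(abs(L[...,0]-x)<8)&(L[...,1]>1)&(L[...,1]<40)&(L[...,2]>z0)&(L[...,2]<z1);Q=L[m]
            print(tag,x,z0,Q[:,1].min().round(1),np.median(Q[:,1]).round(1),Q[:,1].max().round(1),len(Q)) if len(Q) else print(tag,x,z0,0)
s0=cv2.imread('pics/side0.png')[235:300,300:380];s6=cv2.imread('pics/side6.png')[235:300,300:380]
cv2.imwrite('pics/cmp.png',cv2.resize(np.hstack([s0,s6]),None,fx=5,fy=5,interpolation=cv2.INTER_CUBIC))
```

```text
0 -45 94 4.4 13.0 17.4 18
0 -45 102 11.1 12.6 15.2 7
0 -45 110 13.4 16.3 21.1 13
0 45 94 4.4 11.8 21.4 26
0 45 102 9.3 12.6 14.9 3
0 45 110 13.3 15.3 20.0 14
6 -45 94 5.1 12.0 18.6 21
6 -45 102 10.9 12.1 12.2 6
6 -45 110 11.4 16.6 21.6 12
6 45 94 6.4 11.5 16.9 22
6 45 102 11.0 14.0 17.5 7
6 45 110 12.9 15.2 19.4 13
```

View pics/cmp.png

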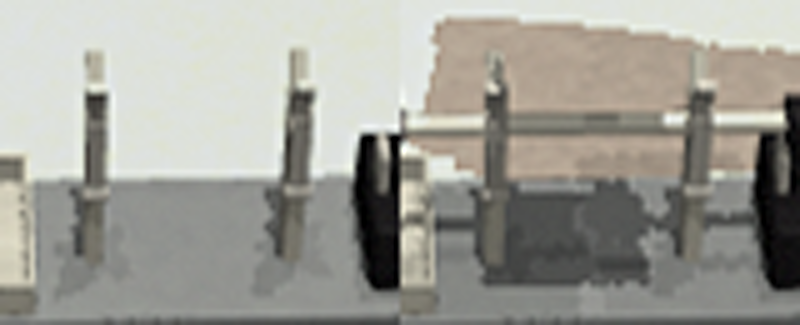

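```bash
cat > m4.py <<'E'
from h import *
C={n:dict(np.load(f'{n}0.npz')) for n in('side','top')}
for n,c in C.items():
    P=cloud(c); V=cv2.cvtColor(c['img'],cv2.COLOR_BGR2HSV)[...,2]
    m=(P[...,0]>.45)&(P[...,0]<.585)&(P[...,1]>-.42)&(P[...,1]<-.3)&(P[...,2]>.12)&(P[...,2]<.17); Q=P[m]
    print(n,'bar',m.sum(),Q.min(0),Q.max(0),np.median(Q,0))
    (cc,s,a)=cv2.minAreaRect((Q[:,:2]*1000).astype(np.float32)); print(cc,s,a)
    m=(P[...,0]>.56)&(P[...,0]<.72)&(P[...,1]>-.36)&(P[...,1]<-.25)&(P[...,2]>.119)&(P[...,2]<.13); Q=P[m]
    (cc,s,a)=cv2.minAreaRect((Q[:,:2]*1000).astype(np.float32)); print(' box',cc,s,a,m.sum(),Q.min(0),Q.max(0))
E
python3 m4.py
```

```text
side bar 204 [ 0.52170288 -0.38530606  0.12009406] [ 0.58476004 -0.30132332  0.15401953] [ 0.54538046 -0.35115134  0.13496845]
(553.6513061523438, -343.18499755859375) (87.4959945678711, 59.28987503051758) 85.89397430419922
 box (610.5906982421875, -322.135498046875) (80.70599365234375, 95.74945068359375) 86.81831359863281 532 [ 0.56070057 -0.35980044  0.11903834] [ 0.66003239 -0.28084361  0.12997572]
top bar 333 [ 0.52385839 -0.38797878  0.12002957] [ 0.58396843 -0.30058139  0.15327297] [ 0.54261158 -0.36058681  0.13984527]
(553.9287109375, -344.2010498046875) (87.8743667602539, 59.42556381225586) 89.33100891113281
 box (616.2313842773438, -324.2193603515625) (74.0290756225586, 89.21226501464844) 85.90524291992188 996 [ 0.57158629 -0.35956248  0.11907345] [ 0.66202242 -0.28463742  0.12998645]
```

```bash
python3 - <<'E'
from h import *
for n in('side','top'):
    c=dict(np.load(f'{n}0.npz')); P=cloud(c); V=cv2.cvtColor(c['img'],cv2.COLOR_BGR2HSV)[...,2]
    m=(P[...,0]>.5)&(P[...,0]<.56)&(P[...,1]>-.42)&(P[...,1]<-.32)&(P[...,2]>.12)&(P[...,2]<.17)&(V<60); Q=P[m]
    print(n,m.sum(),Q.min(0).round(4),Q.max(0).round(4),np.median(Q,0).round(4),cv2.minAreaRect((Q[:,:2]*1000).astype(np.float32)))
    v,u=np.nonzero(m); print(' px',u.min(),u.max(),v.min(),v.max()); 
    cen=ray_plane(c,(u.min()+u.max())/2,(v.min()+v.max())/2,.145); print(' ray at .145',cen)
E
python3 g.py .5255 -.364 .2 86
```

```text
side 77 [ 0.5234 -0.3805  0.1324] [ 0.5418 -0.3377  0.154 ] [ 0.532  -0.3478  0.1475] ((530.9605712890625, -358.77276611328125), (42.41876220703125, 17.09051513671875), 81.71587371826172)
 px 351 359 152 164
 ray at .145 [ 0.53266706 -0.3537751   0.145     ]
top 151 [ 0.524  -0.3852  0.1219] [ 0.5575 -0.3437  0.1533] [ 0.5332 -0.3619  0.1477] ((533.5960083007812, -364.2323303222656), (39.27004623413086, 34.33028030395508), 52.063899993896484)
 px 447 465 240 254
 ray at .145 [ 0.54017714 -0.36486297  0.145     ]
yaw 86.0 rot [ 3.900e-01 -1.000e-02  1.592e+01] rot norm 15.9
yaw 266.0 rot [ 1.0000e-02  5.6000e-01 -1.6408e+02] rot norm 164.1
xyz mm [-335.3  -73.    37.7] dist 345.19626353467334
t 10.15 pos [ 0.5274 -0.0209  0.2379] toolx [-0.207  0.978 -0.001] tooly [0.978 0.207 0.007] z [ 6.7e-03  6.0e-04 -1.0e+00] q [-0.35  0.1   0.33  1.73 -0.03  1.31  1.76] F [0.1 0.4 0.5] w 0.04935694196273929
```

Call:
apply_moves(
  increments=[
    {"grip": 255, "xyz": [-40, -9, 0], "rotation": [0, 0, 3]},
    {"grip": 255, "xyz": [-90, -20, 0], "rotation": [0, 0, 6]},
    {"grip": 255, "xyz": [-140, -31, 5], "rotation": [0, 0, 9]},
    {"grip": 255, "xyz": [-190, -42, 10], "rotation": [0, 0, 12]},
    {"grip": 255, "xyz": [-240, -53, 15], "rotation": [0, 0, 16]},
  ],
  squeeze=30,
)

```text
time: 10.78
ee_pos: [0.5249, -0.2681, 0.222]
eef_rot: [0.732, 0.681, 0.003, 0.002]
ft_force: [1.5, -0.3, -0.7]
width: 0.0075
```

```bash
python3 g.py .5265 -.3615 .19 86
```

```text
yaw 86.0 rot [ 0.36 -0.07 -0.18] rot norm 0.4
yaw 266.0 rot [-1.1000e-01 -5.6000e-01  1.7982e+02] rot norm 179.8
xyz mm [-93.1   8.2  31.9] dist 98.72184877064001
t 10.775 pos [ 0.5249 -0.2681  0.222 ] toolx [0.073 0.997 0.001] tooly [ 0.997 -0.073  0.006] z [ 6.3e-03  8.0e-04 -1.0e+00] q [-0.05  0.27  0.54  1.6  -0.15  1.3   2.01] F [ 1.5 -0.3 -0.7] w 0.007479288210883512
```

Call:
apply_moves(
  increments=[
    {"grip": 255, "xyz": [-40, 3, 5], "rotation": [0.2, 0, 0]},
    {"grip": 255, "xyz": [-80, 7, 15], "rotation": [0.4, 0, 0]},
    {"grip": 255, "xyz": [-93, 8, 30], "rotation": [0.4, 0, 0]},
    {"grip": 255, "xyz": [-93, 8, 32], "rotation": [0.4, 0, 0]},
    {"grip": 255, "xyz": [-93, 8, 32], "rotation": [0.4, 0, 0]},
  ],
)

```text
time: 11.4
ee_pos: [0.5269, -0.3597, 0.1898]
eef_rot: [0.732, 0.681, 0.001, -0.001]
ft_force: [0.1, -0.1, -0.2]
width: 0.0005
```

```bash
python3 g.py .5265 -.3615 .161 86
python3 - <<'E'
from h import *
for n in('side','top'):
    c=cam(n); np.savez(f'{n}7.npz',**{k:np.array(v) for k,v in c.items()})
    cv2.imwrite(f'pics/{n}7.png',c['img'])
s=cv2.imread('pics/side7.png')[100:230,270:420];t=cv2.imread('pics/top7.png')[160:290,380:530]
cv2.imwrite('pics/c7.png',cv2.resize(np.hstack([s,t]),None,fx=2.6,fy=2.6,interpolation=cv2.INTER_CUBIC))
E
```

```text
yaw 86.0 rot [-0.05 -0.13 -0.08] rot norm 0.2
yaw 266.0 rot [-2.0000e-01  8.0000e-02  1.7992e+02] rot norm 179.9
xyz mm [-1.9 -0.2 28.7] dist 28.80753188467329
t 11.4 pos [ 0.5269 -0.3597  0.1898] toolx [0.071 0.997 0.002] tooly [ 0.997 -0.071 -0.001] z [-7.0e-04  2.3e-03 -1.0e+00] q [ 0.1   0.42  0.57  1.5  -0.23  1.29  2.2 ] F [ 0.1 -0.1 -0.2] w 0.0005021618762113426
```

View pics/c7.png

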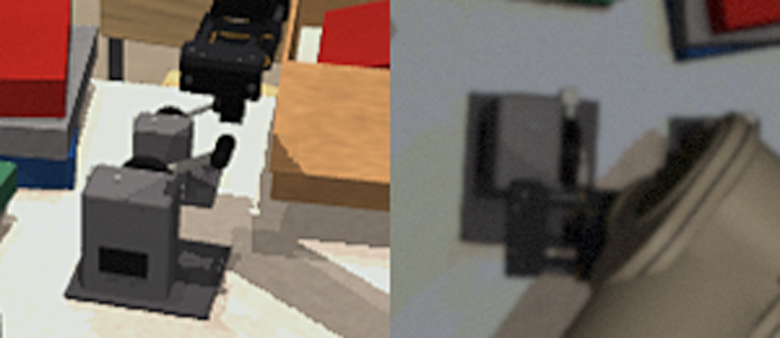

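Run:
```python
from h import *
for n in('side','top'):
    c=dict(np.load(f'{n}0.npz')); P=cloud(c)
    m=(P[...,0]>.3)&(P[...,0]<.66)&(P[...,1]>-.60)&(P[...,1]<-.2)&(P[...,2]>.1); Q=P[m]
    for x0 in np.arange(.3,.66,.03):
        for y0 in np.arange(-.6,-.2,.04):
            q=Q[(Q[:,0]>=x0)&(Q[:,0]<x0+.03)&(Q[:,1]>=y0)&(Q[:,1]<y0+.04)]
            if len(q)>5 and n=='top': print('%.2f %.2f zmax %.3f'%(x0,y0,np.percentile(q[:,2],95)),end=' | ')
```

```text
0.30 -0.60 zmax 0.138 | 0.30 -0.56 zmax 0.140 | 0.30 -0.52 zmax 0.170 | 0.30 -0.48 zmax 0.143 | 0.30 -0.44 zmax 0.112 | 0.33 -0.60 zmax 0.178 | 0.33 -0.56 zmax 0.177 | 0.33 -0.52 zmax 0.171 | 0.33 -0.48 zmax 0.143 | 0.33 -0.44 zmax 0.111 | 0.36 -0.60 zmax 0.171 | 0.36 -0.56 zmax 0.169 | 0.36 -0.52 zmax 0.171 | 0.36 -0.48 zmax 0.143 | 0.36 -0.44 zmax 0.111 | 0.39 -0.60 zmax 0.161 | 0.39 -0.56 zmax 0.160 | 0.39 -0.52 zmax 0.170 | 0.39 -0.48 zmax 0.143 | 0.39 -0.44 zmax 0.112 | 0.42 -0.60 zmax 0.152 | 0.42 -0.56 zmax 0.151 | 0.42 -0.52 zmax 0.171 | 0.42 -0.48 zmax 0.143 | 0.42 -0.44 zmax 0.111 | 0.45 -0.60 zmax 0.142 | 0.45 -0.56 zmax 0.141 | 0.45 -0.52 zmax 0.170 | 0.45 -0.48 zmax 0.143 | 0.45 -0.44 zmax 0.111 | 0.48 -0.60 zmax 0.174 | 0.48 -0.56 zmax 0.175 | 0.48 -0.52 zmax 0.171 | 0.48 -0.48 zmax 0.141 | 0.48 -0.44 zmax 0.111 | 0.51 -0.40 zmax 0.152 | 0.51 -0.36 zmax 0.152 | 0.54 -0.56 zmax 0.107 | 0.54 -0.40 zmax 0.147 | 0.54 -0.36 zmax 0.151 | 0.57 -0.40 zmax 0.127 | 0.57 -0.36 zmax 0.128 | 0.57 -0.32 zmax 0.128 | 0.60 -0.40 zmax 0.132 | 0.60 -0.36 zmax 0.130 | 0.60 -0.32 zmax 0.128 | 0.63 -0.40 zmax 0.117 | 0.63 -0.36 zmax 0.128 | 0.63 -0.32 zmax 0.129 |
```

Call:
apply_moves(
  increments=[
    {"grip": 255, "xyz": [-1.5, 0, 10], "rotation": [0, 0, 0]},
    {"grip": 255, "xyz": [-1.5, 0, 20], "rotation": [0, 0, 0]},
    {"grip": 255, "xyz": [-1.5, 0, 28], "rotation": [0, 0, 0]},
    {"grip": 255, "xyz": [-1.5, 0, 35], "rotation": [0, 0, 0]},
    {"grip": 255, "xyz": [-1.5, 0, 42], "rotation": [0, 0, 0]},
  ],
)

```text
time: 12.12
ee_pos: [0.5259, -0.3624, 0.1491]
eef_rot: [0.732, 0.681, 0.0, -0.001]
ft_force: [-7.0, 0.8, 10.7]
width: 0.0005
```

Call:
apply_moves(
  increments=[
    {"grip": 255, "xyz": [0, 0, 5], "rotation": [0, 0, 0]},
    {"grip": 255, "xyz": [0, 0, 10], "rotation": [0, 0, 0]},
    {"grip": 255, "xyz": [0, 0, 15], "rotation": [0, 0, 0]},
  ],
)

```text
time: 12.5
ee_pos: [0.5248, -0.3633, 0.1345]
eef_rot: [0.733, 0.681, -0.0, -0.001]
ft_force: [-7.2, 1.0, 11.6]
width: 0.0001
```

```bash
python3 g.py .5265 -.3615 .087 86
python3 - <<'E'
from h import *
for n in('side','top'):
    c=cam(n); cv2.imwrite(f'pics/{n}8.png',c['img'])
s=cv2.imread('pics/side8.png')[100:230,270:420]
cv2.imwrite('pics/c8.png',cv2.resize(s,None,fx=4,fy=4,interpolation=cv2.INTER_CUBIC))
E
```

```text
yaw 86.0 rot [-0.1  -0.03 -0.21] rot norm 0.2
yaw 266.0 rot [-5.0000e-02  1.6000e-01  1.7979e+02] rot norm 179.8
xyz mm [ 1.9  1.6 47.5] dist 47.532309146169176
t 12.5 pos [ 0.5248 -0.3633  0.1345] toolx [0.073 0.997 0.001] tooly [ 0.997 -0.073 -0.002] z [-1.7e-03  7.0e-04 -1.0e+00] q [ 0.12  0.47  0.55  1.57 -0.26  1.18  2.22] F [-7.2  1.  11.6] w 0.00013483826857394187
```

View pics/c8.png

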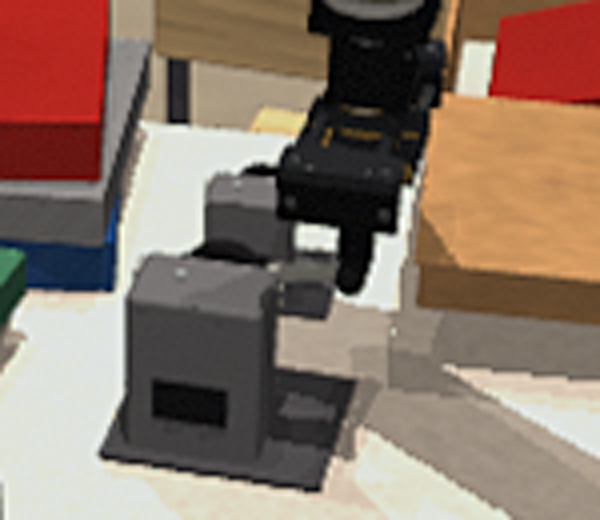

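The arm and bar are going down under the fingertips (crop bar at (352,275)). I continue pressing.

Call:
apply_moves(
  increments=[
    {"grip": 255, "xyz": [1.5, 0, 6], "rotation": [0, 0, 0]},
    {"grip": 255, "xyz": [1.5, 0, 12], "rotation": [0, 0, 0]},
    {"grip": 255, "xyz": [1.5, 0, 18], "rotation": [0, 0, 0]},
    {"grip": 255, "xyz": [1.5, 0, 24], "rotation": [0, 0, 0]},
  ],
)

```text
time: 13.1
ee_pos: [0.5238, -0.3629, 0.1104]
eef_rot: [0.733, 0.68, -0.001, -0.001]
ft_force: [-5.8, -0.2, 10.1]
width: 0.0005
```

Call:
apply_moves(
  increments=[
    {"grip": 255, "xyz": [0.5, 0.5, 6], "rotation": [0, 0, 0]},
    {"grip": 255, "xyz": [0.5, 1, 12], "rotation": [0, 0, 0]},
    {"grip": 255, "xyz": [0.5, 1, 18], "rotation": [0, 0, 0]},
  ],
)

```text
time: 13.48
ee_pos: [0.525, -0.363, 0.0931]
eef_rot: [0.733, 0.68, -0.001, -0.0]
ft_force: [-0.3, -0.4, 7.9]
width: 0.0008
```

```bash
python3 g.py .5265 -.3615 .086 86
```

```text
yaw 86.0 rot [-0.09  0.06 -0.31] rot norm 0.3
yaw 266.0 rot [9.0000e-02 1.5000e-01 1.7969e+02] rot norm 179.7
xyz mm [1.7 1.4 7.1] dist 7.381248049992201
t 13.475 pos [ 0.525  -0.363   0.0931] toolx [ 0.075  0.997 -0.001] tooly [ 0.997 -0.075 -0.002] z [-1.7e-03 -9.0e-04 -1.0e+00] q [ 0.13  0.51  0.54  1.6  -0.28  1.11  2.23] F [-0.3 -0.4  7.9] w 0.0008478812576348278
```

Call:
apply_moves(
  increments=[
    {"grip": 255, "xyz": [0.5, 0.5, 3], "rotation": [0, 0, 0]},
    {"grip": 255, "xyz": [0.5, 0.5, 6], "rotation": [0, 0, 0]},
    {"grip": 255, "xyz": [0.5, 0.5, 6.5], "rotation": [0, 0, 0]},
  ],
)

```text
time: 13.85
ee_pos: [0.5262, -0.3632, 0.0875]
eef_rot: [0.733, 0.68, -0.001, 0.001]
ft_force: [-0.4, 0.4, 9.8]
width: 0.0004
```

Call:
apply_moves(
  increments=[
    {"grip": 255, "xyz": [0, 0, 1], "rotation": [0, 0, 0]},
    {"grip": 255, "xyz": [0, 0, 1.5], "rotation": [0, 0, 0]},
    {"grip": 255, "xyz": [0, 0, 1.5], "rotation": [0, 0, 0]},
  ],
)

```text
time: 14.22
ee_pos: [0.5265, -0.3632, 0.0868]
eef_rot: [0.733, 0.68, -0.0, 0.001]
ft_force: [-2.4, 2.6, 9.5]
width: 0.0003
```

Call:
apply_moves(
  increments=[
    {"grip": 255, "xyz": [0, 0, 0.5], "rotation": [0, 0, 0]},
    {"grip": 255, "xyz": [0, 0, 0.5], "rotation": [0, 0, 0]},
    {"grip": 255, "xyz": [0, 0, 0.5], "rotation": [0, 0, 0]},
    {"grip": 255, "xyz": [0, 0, 0.5], "rotation": [0, 0, 0]},
  ],
)

```text
time: 14.72
ee_pos: [0.5265, -0.3633, 0.0869]
eef_rot: [0.733, 0.68, -0.0, 0.001]
ft_force: [-4.5, 3.8, 8.4]
width: 0.0007
```

Run:
```python
from h import *
from rodm import rodm
for n in('side','top'):
    c=cam(n); cv2.imwrite(f'pics/{n}9.png',c['img']); np.savez(f'{n}9.npz',**{k:np.array(v) for k,v in c.items()})
    if n=='side':
        P=cloud(c); V=cv2.cvtColor(c['img'],cv2.COLOR_BGR2HSV)[...,2]
rodm(9,np.array([.5261,-.0209,.0740]),11.87)
s=cv2.imread('pics/side9.png')[110:310,245:415]
cv2.imwrite('pics/c9.png',cv2.resize(s,None,fx=3,fy=3,interpolation=cv2.INTER_CUBIC))
st=r.read_state(); print(st['ee_pos'],st['ft_force'],st['time'])
```

```text
side knob w -7.2..17.0 mid 4.9 med 8.9 z med 0.6 x -115.2 -92.2 126
side barek w -2.9..9.6 mid 3.3 med 5.2 z med 2.4 x -79.7 -51.5 51
side barem w -4.6..10.0 mid 2.7 med 3.4 z med 2.3 x 51.3 77.8 64
side wings w -37.2..43.8 mid 3.3 med 8.7 z med 0.4 x 121.4 141.5 258
side nose w -3.7..10.9 mid 3.6 med 4.5 z med 3.5 x 151.8 178.3 60
  nose max x 178.3411992201409 min x -115.1590508480718
  V along [(68, 217), (72, 216), (76, 213), (80, 220), (84, 134), (88, 106), (92, 94), (96, 95), (100, 94)]
top knob w -12.7..10.7 mid -1.0 med -1.3 z med 7.7 x -114.1 -92.1 82
top barek w -5.8..3.7 mid -1.1 med -1.3 z med 2.9 x -79.9 -50.2 51
top barem w -6.9..3.0 mid -1.9 med -2.3 z med 2.8 x 50.1 77.7 48
top wings w -41.4..36.2 mid -2.6 med -2.9 z med 1.4 x 120.0 142.0 292
top nose w -9.7..4.0 mid -2.8 med -2.8 z med 4.7 x 150.8 178.5 44
  nose max x 178.49684550036056 min x -114.05851077743739
  V along [(68, 122), (72, 124), (76, 126), (80, 122), (84, 100), (88, 78), (92, 67), (96, 65), (100, 68)]
[ 0.52643568 -0.36330415  0.08688433] [-2.80721158  2.57120493  9.18550375] 14.825
```

View pics/c9.png

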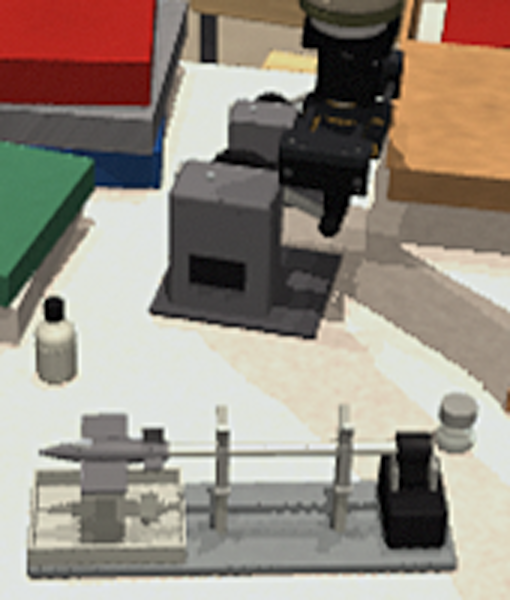

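View pics/top9.png

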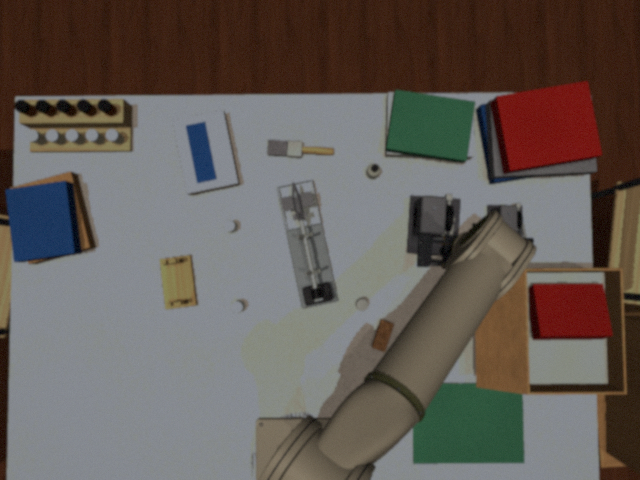

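Run:
```python
from h import *
c=dict(np.load('side9.npz')); s=c['img'][150:200,330:370]
cv2.imwrite('pics/c9b.png',cv2.resize(s,None,fx=12,fy=12,interpolation=cv2.INTER_CUBIC))
P=cloud(c)
for h,nm in((.069,'bar3'),(.073,'n3'),(.141,'rest')): 
    print(nm,proj(c,[.5265,-.3415,h]),proj(c,[.5265,-.3835,h]))
print('tip',proj(c,[.5265,-.345,.079]))
for v in range(168,192,2): print(v,[tuple((P[v,u]*1000).round(0)) for u in (352,355,358)])
```

```text
bar3 (np.float64(355.2272346577882), np.float64(185.68011442243744)) (np.float64(357.01898915622814), np.float64(177.19078266056275))
n3 (np.float64(355.3102905466593), np.float64(184.40066053992163)) (np.float64(357.1031040348578), np.float64(175.92383091028523))
rest (np.float64(356.7623818989498), np.float64(162.03157938616363)) (np.float64(358.57288495349934), np.float64(153.78575572389155))
tip (np.float64(355.5876548146224), np.float64(181.75621874561074))
168 [(np.float64(532.0), np.float64(-279.0), np.float64(160.0)), (np.float64(525.0), np.float64(-276.0), np.float64(163.0)), (np.float64(517.0), np.float64(-278.0), np.float64(163.0))]
170 [(np.float64(532.0), np.float64(-278.0), np.float64(156.0)), (np.float64(525.0), np.float64(-278.0), np.float64(156.0)), (np.float64(517.0), np.float64(-277.0), np.float64(157.0))]
172 [(np.float64(531.0), np.float64(-275.0), np.float64(152.0)), (np.float64(524.0), np.float64(-276.0), np.float64(152.0)), (np.float64(516.0), np.float64(-273.0), np.float64(155.0))]
174 [(np.float64(551.0), np.float64(-499.0), np.float64(4.0)), (np.float64(530
[... 854 characters left out ...]
 np.float64(-343.0), np.float64(72.0)), (np.float64(527.0), np.float64(-336.0), np.float64(78.0)), (np.float64(520.0), np.float64(-346.0), np.float64(72.0))]
186 [(np.float64(535.0), np.float64(-339.0), np.float64(69.0)), (np.float64(527.0), np.float64(-339.0), np.float64(69.0)), (np.float64(519.0), np.float64(-343.0), np.float64(68.0))]
188 [(np.float64(542.0), np.float64(-431.0), np.float64(1.0)), (np.float64(527.0), np.float64(-346.0), np.float64(59.0)), (np.float64(526.0), np.float64(-438.0), np.float64(-1.0))]
190 [(np.float64(542.0), np.float64(-430.0), np.float64(-5.0)), (np.float64(533.0), np.float64(-425.0), np.float64(0.0)), (np.float64(524.0), np.float64(-422.0), np.float64(3.0))]
```

View pics/c9b.png

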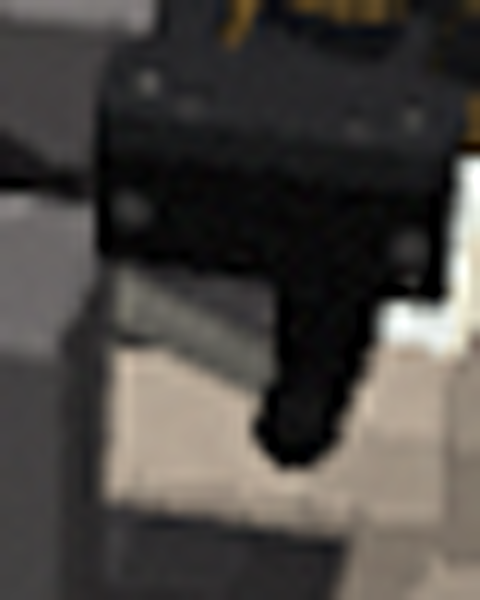

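The bar end shows at crop (295,430), spanning z of about 59–80 mm, so its centre is near 69 mm with the fingertip on top and the arm sloping down. That puts the dial at about 0.87 rad. I hand the job in.

```bash
python3 -c "
from bench import r
s=r.read_state(); print(s['time'],s['ft_force'],s['ee_pos']); print(r.close_job())"
```

```text
14.825 [-2.80721158  2.57120493  9.18550375] [ 0.52643568 -0.36330415  0.08688433]
the job is handed in; nothing more can be done
None
```

The rod is seated in both fork clips and released, and the arm is still pressing the dial's bar at the third notch. I handed the job in at 14.8 s; no verdict was reported.

- **Rod:** I gripped it by the bare middle and pressed it down past the jaws until it bottomed, with the wrist reading about 35 N. After I let go and lifted clear, the rod was level in both views at about 85 mm, and stayed so while I pressed the dial. The model is over the tray and the knob above the roller. Within the camera's resolution, the jaws looked the same as in the first picture, so I take them as closed.
- **Dial:** I used the larger of the two speed boxes. The bar's centre was about 69 mm high, which works out to roughly 0.87 rad. The wrist felt about 9 N pushing up.
- **Bystanders:** None looked moved in the last top picture, except that the arm hides part of the table on the right. I compared this by eye only.
- **Disagreements:** The two cameras differed by about 4 mm sideways. I corrected for this using the rod once it was in the gripper. The wrist also showed small sideways forces while holding the bar (about 3 to 4 N), probably friction. The gripper width read 8.5 mm on the 10 mm rod.

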